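# Set up the knob grader, tip in the scoops and sort the turned knobs by size

## Robot

A 7-joint arm with a two-finger parallel gripper is mounted at the origin on a cart in front of the work surface, level with it; the furniture and walls round the work are solid. World frame = base frame: x ahead of the robot, y to its left, z up, the work surface at z = 0. Lengths are in m, angles in rad, forces in N, time in s.
With the tool pointing down it reaches from about 0.35 to 0.9 m from the base axis. Payload 8.1 kg.
Tool frame: the origin (TCP) lies midway between the tips of the shut fingers; the grasp point (between the pads) lies arm.grasp_offset behind it (arm.grasp_offset is the distance from the TCP to the grasp point, in m); z points along the fingers, y is the line along which they close (so a half turn about z gives the same grasp; the last joint's range is limited). The gripper opens to 92 mm and grips with 3 to 60 N. Pads are 19 mm wide; open, the fingers measure 130 mm over their backs; the gripper's body (75 mm by 190 mm) begins 47 mm behind the grasp point.
Start: joints at [-1.448, 0.434, 0.025, 1.573, -0.012, 1.134, -0.075], TCP at [0.14, 0.609, 0.227] pointing down, gripper open.
Joint ranges: [-2.62, 2.62], [-0.44, 2.09], [-1.27, 1.32], [0.08, 2.57], [-1.32, 4.46], [0.12, 2], [-2.74, 2.74]. Speed limits (rad/s): [2.22, 2.22, 3.01, 3.01, 3.14, 3.14, 3.14].

## Interface

Orientations are given as a rotation vector (axis times angle).
In Python, from cell import observe, imaging, arm gives the robot as it stands.
- The arm moves only by the tool apply_moves, never from a script. Its argument "commands" is a list of rows, each a list of 5 numbers: the opening in per cent of the stroke, from 0 (shut) to 100 (fully open), then the shift along the world's x, y, z in units of 0.06 m (1.0 is 0.06 m), then the turn about the world's z in units of 0.5 rad (1.0 is 0.5 rad). A call has 1 to 12 rows; each row shifts and turns the commanded pose from where the row before left it; what a row does not reach is not made up. A row lasts 1/8 s, in which the tool goes at most 62.5 mm and 10.7 degrees, less where a joint would pass 70% of its speed; a pose out of reach is approached as far as the arm can. A call with a number of a shift or a turn outside -1 to 1 is refused whole. A call with a gripper value outside its range is refused whole. The fingers move at their own pace and stop on an object; "newtons" is the grip in N (left out, the last holds). Time passes only in rows, so rows that do not move let the fingers close. It gives the time, the measured TCP pose, the force, the opening and the grip force at its end, in the units of the state.
- observe(): the state, without advancing time (a new reading comes with each control period).
- imaging.get_image(name): name is "scene" or "top" or "wrist"; returns (picture, depth): 384x512x3 uint8, red, green, blue; 384x512 float32, m along the optical axis (not along the pixel's ray), 0 where there is no reading.
- imaging.camera_params(name): a dict with "camera_matrix" (3x3 intrinsics, pixels), "origin" and "rotation" of the camera in the world; the wrist camera has in their place "tool_from_camera" (4x4, takes a point from camera to tool coordinates, whose origin is the TCP and whose axes are the flange's). Camera axes: x right, y up, looking along -z (the intrinsics and any distortion apply to the point x, -y, -z); pixel columns grow to the right and rows downward; lengths in m; the calibration is good to about 2 mm. A picture is of the moment at which its call begins: read the wrist's pose just before it. camera_params takes no time and is no camera call.
- arm.sign_off(): hands the job in; it is judged then, once.
The state is a dict: "clock": time; "joints": joint angles; "dq": joint speeds; "joint_efforts": joint torques, N m; "position": TCP position; "ee_rot": TCP orientation; "force": force on the tool from outside, world axes, zero at the start; "ft_torque": the same for the moment, N m; "width": opening from 0.0 (shut) to 1.0 (fully open); "gripper_force": force on a finger pad.
Only numpy, scipy, OpenCV 4.12 (cv2) and the standard library are available. Lean on these libraries where they do the work, as an engineer would, in place of code of your own. Each camera call takes 0.05 s, during which the arm holds its last target. There are 200 camera calls.

## Task

Set up the knob grader: lean the slotted grading board on the lane stand, its hopper end up on the head wall's rail between the pegs and its foot down against the stop blocks. Then tip every scoop of turned knobs into the hopper, so that all knobs roll down and drop into their lanes by size (small nearest the head wall, then middle, large beyond the stop). Keep the gripper off the knobs, as they are ready for lacquer, leave the other tools where they lie, and finish with the board still leaning in place and all scoops standing upright on the bench top, empty.

Things in the scene. Friction and masses are not known exactly. Their poses are not given: they have to be found in the camera images.
- stand: Plywood lane stand fixed to the bench, 140 x 320 mm. Frame: origin on the bench under the leaning board's middle line, +y down the slope to the foot stop, -x to the robot. Front lip at x -92 (30 high), lane walls 45 high, back wall x +48 (60 high), head wall at y -127 (with rail), one divider under the board to z 93, end wall at y 183 (125 high). Lane floors fall to the front.
- foot_stop (a point): Point on the stand: bottom middle of the foot stop's inner face (stand y +119.5, z 62). Two stop blocks 14 mm high, 47 mm apart so that knobs pass between, at the end of a flat foot rest (y 92 to 118.5), with side cheeks 69 mm apart, 22 mm high.
- head_rest (a point): Point on the stand: top of the head wall's round rail (stand y -128, z 126.5), which runs across. Guide pegs at x +-40 (10 mm thick, 23 mm above the rail) leave 70 mm for the 60 mm board.
- grader: Loose wooden grading board, 0.28 to 0.44 kg, 320 long (own y -180 head to +140 foot), 60 wide, 40 high, flat outer sides to grip across near its origin. Origin: middle of the width, at the underside of its two cross battens; own z up. Deck top at z 24: closed V for the first 100 mm from the head, then a 28 mm slot, from y +40 a 35 mm slot open at the foot.
- grader_foot (a point): Lower foot edge of the grading board (own y +140, z 0), middle. With the foot against the stop it stands about 4 mm short of the foot_stop point, since the tilted end face meets the blocks' top edges. Friction holds the board where it is set down: slide it down the slope until it meets the stop (about 10 N).
- grader_head (a point): Underside of the board's head batten (own y -110, z 0; the batten is 30 mm wide along y); in place it lies on the round rail and the board falls 15 degrees (0.26 rad) from head to foot.
- hopper (a point): Point on the closed deck in the hopper at the board's head (own y -155, z 22). Side rails rise 18 mm above it, 41 mm apart; above them flared cheeks to 43 mm above the deck, 80 mm apart at the top. A scoop's mouth fits between the cheeks when its floor edge is 25 mm or more above this point.
- scoop_a: Open aluminium scoop, 0.13 to 0.2 kg, 48 wide (own x), 120 long, about 50 high at its middle; mouth at +y, closed at -y. Origin: middle of its footprint on the bench, own z up. Its floor rises 10 degrees to the mouth, so knobs stay at the back until it is tilted mouth-down by more than 10 degrees; all are out by 37 degrees. Grip the flat outer sides across x.
- scoop_a_mouth (a point): Middle of the floor's front edge at the mouth of scoop_a (own y +58.5, z 26). Tilted fast, the knobs rush and small ones may overshoot their slot; about 0.2 rad/s is safe. The base plate of the gluing jig, 18 mm high, begins a few cm beyond the scoops at x 0.45 m: keep the fingertips above it.
- scoop_b: Open aluminium scoop, 0.13 to 0.2 kg, 48 wide (own x), 120 long, about 50 high at its middle; mouth at +y, closed at -y. Origin: middle of its footprint on the bench, own z up. Its floor rises 10 degrees to the mouth, so knobs stay at the back until it is tilted mouth-down by more than 10 degrees; all are out by 37 degrees. Grip the flat outer sides across x.
- scoop_b_mouth (a point): Middle of the floor's front edge at the mouth of scoop_b (own y +58.5, z 26). Tilted fast, the knobs rush and small ones may overshoot their slot; about 0.2 rad/s is safe. The base plate of the gluing jig, 18 mm high, begins a few cm beyond the scoops at x 0.45 m: keep the fingertips above it.
- scoop_c: Open aluminium scoop, 0.13 to 0.2 kg, 48 wide (own x), 120 long, about 50 high at its middle; mouth at +y, closed at -y. Origin: middle of its footprint on the bench, own z up. Its floor rises 10 degrees to the mouth, so knobs stay at the back until it is tilted mouth-down by more than 10 degrees; all are out by 37 degrees. Grip the flat outer sides across x.
- scoop_c_mouth (a point): Middle of the floor's front edge at the mouth of scoop_c (own y +58.5, z 26). Tilted fast, the knobs rush and small ones may overshoot their slot; about 0.2 rad/s is safe. The base plate of the gluing jig, 18 mm high, begins a few cm beyond the scoops at x 0.45 m: keep the fingertips above it.
- knob_large_1: Turned wooden ball knob, 38 mm across (large), with a brass insert; origin at its centre; starts in a scoop, or is absent. Its lane is the one beyond the foot stop (stand y +119 to +179); lying there its centre is under z 40.
- knob_middle_1: Turned wooden ball knob, 31 mm across (middle), with a brass insert; origin at its centre; starts in a scoop, or is absent. Its lane is the one in the middle (stand y +17 to +91); lying there its centre is under z 40.
- knob_small_1: Turned wooden ball knob, 24 mm across (small), with a brass insert; origin at its centre; starts in a scoop, or is absent. Its lane is the one nearest the head wall (stand y -121 to +12); lying there its centre is under z 40.
- knob_small_2: Turned wooden ball knob, 24 mm across (small), with a brass insert; origin at its centre; starts in a scoop, or is absent. Its lane is the one nearest the head wall (stand y -121 to +12); lying there its centre is under z 40.
- knob_large_2: Turned wooden ball knob, 38 mm across (large), with a brass insert; origin at its centre; starts in a scoop, or is absent. Its lane is the one beyond the foot stop (stand y +119 to +179); lying there its centre is under z 40.
- knob_middle_2: Turned wooden ball knob, 31 mm across (middle), with a brass insert; origin at its centre; starts in a scoop, or is absent. Its lane is the one in the middle (stand y +17 to +91); lying there its centre is under z 40.
- knob_middle_3: Turned wooden ball knob, 31 mm across (middle), with a brass insert; origin at its centre; starts in a scoop, or is absent. Its lane is the one in the middle (stand y +17 to +91); lying there its centre is under z 40.
- knob_large_3: Turned wooden ball knob, 38 mm across (large), with a brass insert; origin at its centre; starts in a scoop, or is absent. Its lane is the one beyond the foot stop (stand y +119 to +179); lying there its centre is under z 40.
- knob_small_3: Turned wooden ball knob, 24 mm across (small), with a brass insert; origin at its centre; starts in a scoop, or is absent. Its lane is the one nearest the head wall (stand y -121 to +12); lying there its centre is under z 40.
- green_tape: Roll of green tape, 104 mm across, 24 high, bystander; origin under its middle.
- tape_measure: Yellow tape measure standing on edge, 32 x 71 x 63 mm, bystander behind the stand; origin under its middle.
Things that resemble listed ones, but are neither listed nor needed, are in the scene too. Leave any black look-alike of the scoop_a alone.

How it is judged:
By the outcome, as a careful person would: the job done as asked, in the order asked, and still so for the second after the job is handed in, with the robot touching nothing.
Of knob_small_1, knob_middle_2, knob_small_3 only 1 to 3 are there at a start; the rules pass over those that are not, and their reading is None.
At some moment in a run one of grader, scoop_a, scoop_b, scoop_c may be knocked a few centimetres aside while the robot is not near it.
It also fails if it takes over 200 s, if anything falls off the work surface, if the arm or the gripper's body presses on something with over 40 N, if the wrist force passes 120 N, or if a joint passes its speed limit or range.

## Working session

There is one attempt and no reset: what is moved stays moved. The work goes in short steps, Python scripts to look and compute and a tool call to move; the robot and the scene stay as the last step left them, time stands still between calls to the robot, and variables do not carry over. Pictures are saved under pics/ and viewed, at most 14 in all, crops included, and the job is handed in when it is done.

Besides the shell and the picture viewer there is one more tool, called after "Emit:" as name(argument=value, ...), one argument or row to a line, values as JSON. apply_moves: Moves the arm, as the interface text tells. Its arguments: {"type":"object","properties":{"commands":{"type":"array"},"newtons":{"type":"number"}},"required":["commands"]}

```bash
mkdir -p pics; ls
cat > h.py <<'E'
import numpy as np, cv2
from scipy.spatial.transform import Rotation as R
from cell import observe, imaging, arm
def cam(name):
    p=imaging.camera_params(name)
    s=observe()
    img,d=imaging.get_image(name)
    K=np.array(p["camera_matrix"])
    if name=="wrist":
        T=np.array(p["tool_from_camera"]); Rt=R.from_rotvec(s["ee_rot"]).as_matrix()
        Rc=Rt@T[:3,:3]; o=Rt@T[:3,3]+np.array(s["position"])
    else: Rc=np.array(p["rotation"]); o=np.array(p["origin"])
    dist=p.get("distortion",p.get("dist_coeffs"))
    return img,d,K,Rc,o,dist
def cloud(d,K,Rc,o,dist=None):
    v,u=np.mgrid[:d.shape[0],:d.shape[1]]
    pts=np.stack([u,v],-1).reshape(-1,1,2).astype(np.float64)
    n=cv2.undistortPoints(pts,K,np.array(dist) if dist is not None else None).reshape(d.shape+(2,))
    c=np.stack([n[...,0]*d,-n[...,1]*d,-d],-1)
    W=c@Rc.T+o; W[d==0]=np.nan
    return W
def save(n,img): cv2.imwrite(f"pics/{n}.png",cv2.cvtColor(img,cv2.COLOR_RGB2BGR))
E
python3 - <<'E'
from h import *
print(arm.grasp_offset,observe())
for n in ["scene","top"]:
    r=cam(n); save(n+"0",cv2.resize(r[0],None,fx=1.5,fy=1.5)); print(n,imaging.camera_params(n))
    np.savez(f"{n}0.npz",img=r[0],W=cloud(*r[1:]))
print(imaging.camera_params("wrist"))
E
```

```text
pics
0.0188 {'clock': 0.0, 'joints': array([-1.44759243,  0.43521151,  0.02497286,  1.57411911, -0.01160441,
        1.13399034, -0.07507632]), 'dq': array([-3.97815612e-06,  9.59830307e-05, -2.23336782e-03,  2.56851119e-04,
        7.25231879e-05,  2.16819684e-05,  1.26682390e-03]), 'joint_efforts': array([ 2.74239092e-04, -6.67856169e+01,  9.85035449e-01, -3.14446843e+01,
       -6.04438107e-02,  4.32651769e-02,  1.92344050e-04]), 'position': array([0.13986972, 0.60861284, 0.22594358]), 'ee_rot': array([-3.54009446e-01, -3.12154274e+00,  2.48618261e-03]), 'force': array([ 0.23143316, -0.26411512,  0.47526271]), 'ft_torque': array([0.00108985, 0.01504362, 0.02808001]), 'gripper_force': 0.0, 'width': 0.9994860832612236}
scene {'camera_matrix': array([[446.50130551,   0.        , 258.56009352],
       [  0.        , 446.50130551, 183.65387262],
       [  0.        ,   0.        ,   1.        ]]), 'origin': array([-0.78865253,  0.88705634,  1.19524496]), 'rotation': array([ 0.56316014, -1.00566149, -1.92043043])}Traceback (most recent call last):
  File "<stdin>", line 5, in <module>
  File "h.py", line 20, in cloud
    W=c@Rc.T+o; W[d==0]=np.nan
      ~~~~~~^~
ValueError: operands could not be broadcast together with shapes (384,512) (3,)
```

View pics/scene0.png

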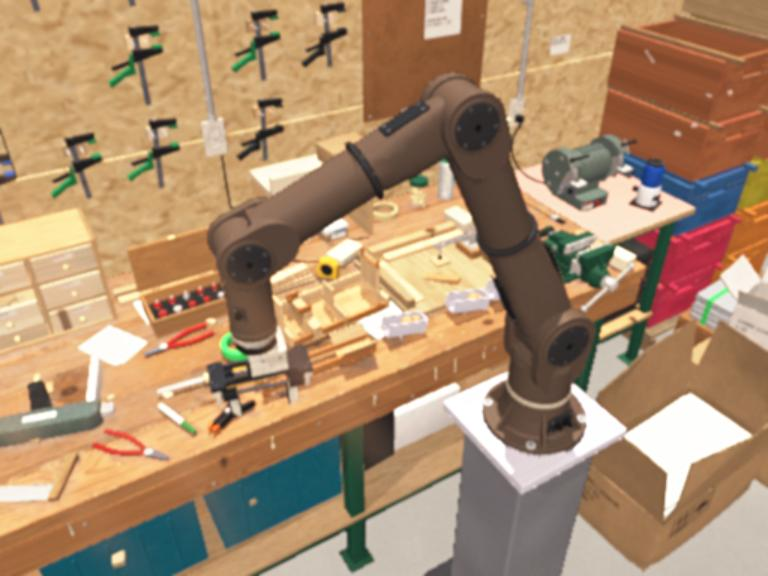

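```bash
sed -i 's/Rc=np.array(p\["rotation"\])/Rc=np.array(p["rotation"]); Rc=R.from_rotvec(Rc).as_matrix() if Rc.ndim==1 else Rc/' h.py
python3 - <<'E'
from h import *
for n in ["scene","top"]:
    r=cam(n); save(n+"0",cv2.resize(r[0],None,fx=1.5,fy=1.5))
    np.savez(f"{n}0.npz",img=r[0],W=cloud(*r[1:]))
print(imaging.camera_params("top").keys(),imaging.camera_params("top")["origin"],imaging.camera_params("wrist"))
E
```

```text
dict_keys(['camera_matrix', 'origin', 'rotation']) [0.29392512 0.04494481 1.48850899] {'camera_matrix': array([[302.16728694,   0.        , 251.41860597],
       [  0.        , 302.16728694, 188.4554272 ],
       [  0.        ,   0.        ,   1.        ]]), 'tool_from_camera': array([[-5.55783481e-04,  9.64089856e-01,  2.65575677e-01,
         7.19150443e-02],
       [ 9.99999726e-01,  4.05945427e-04,  6.19090808e-04,
        -4.01165542e-04],
       [ 4.89049937e-04,  2.65575948e-01, -9.64089818e-01,
        -1.58064167e-01],
       [ 0.00000000e+00,  0.00000000e+00,  0.00000000e+00,
         1.00000000e+00]])}
```

View pics/top0.png

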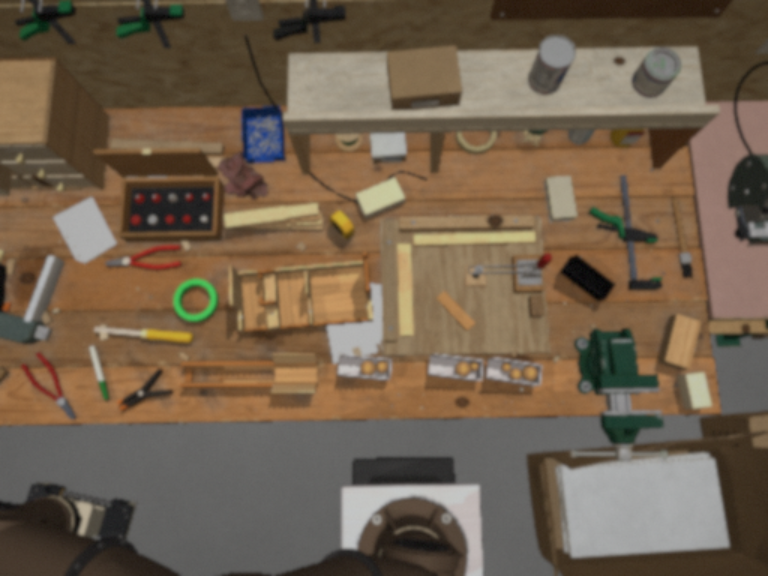

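Run:
```python
from h import *
z=np.load("top0.npz"); W=z["W"]; 
for n,(u,v) in dict(sA=(350,372),sB=(440,369),sC=(500,373),grL=(186,376),grR=(316,375),standL=(235,300),headR=(372,285),endw=(232,270),tapeM=(342,222),tape=(195,300),black=(586,278),jig=(466,345)).items():
    u=int(u/1.5);v=int(v/1.5); print(n,np.nanmedian(W[v-1:v+2,u-1:u+2].reshape(-1,3),0).round(3))
# scoop blobs: height map in scoop area
m=(W[...,2]>0.02)&(W[...,0]<0.44)&(W[...,0]>0.3)&(W[...,1]<0.5)&(W[...,1]>-0.35)
n,l,st,c=cv2.connectedComponentsWithStats(m.astype(np.uint8))
for i in range(1,n):
    if st[i,4]>60:
        P=W[l==i]; r=cv2.minAreaRect((P[:,:2]*1000).astype(np.float32)); print(st[i,4],np.round(r[0]),np.round(r[1]),round(r[2],1),P.min(0).round(3),P.max(0).round(3))
```

```text
sA [0.41  0.139 0.02 ]
sB [ 0.414 -0.074  0.022]
sC [ 0.405 -0.217  0.019]
grL [0.41  0.533 0.004]
grR [0.404 0.221 0.021]
standL [0.571 0.397 0.107]
headR [0.626 0.084 0.002]
endw [0.638 0.403 0.122]
tapeM [0.769 0.153 0.063]
tape [ 0.595  0.522 -0.003]
black [ 0.632 -0.44   0.013]
jig [ 0.47  -0.137  0.017]
1058 [402. 357.] [284.  76.] 89.8 [0.364 0.215 0.02 ] [0.44  0.499 0.071]
327 [420. 103.] [125.  49.] 84.1 [0.39  0.039 0.02 ] [0.44  0.167 0.063]
327 [ 416. -111.] [125.  49.] 83.3 [ 0.386 -0.176  0.02 ] [ 0.44  -0.048  0.063]
417 [ 404. -247.] [126.  49.] 81.2 [ 0.371 -0.312  0.02 ] [ 0.436 -0.183  0.063]
```

Emit:
apply_moves(
  commands=[
    [100, 0.3, -0.3, 0.6, -0.24],
    [100, 0.47, -0.4, 0.5, -0.24],
    [100, 0.47, -0.4, 0.4, -0.24],
    [100, 0.47, -0.4, 0.3, -0.24],
    [100, 0.47, -0.4, 0.3, -0.24],
    [100, 0.47, -0.4, 0.3, -0.24],
    [100, 0.47, -0.4, 0.3, -0.24],
    [100, 0.47, -0.4, 0.3, -0.24],
    [100, 0.47, -0.4, 0.3, -0.24],
    [100, 0.47, -0.4, 0.2, -0.24],
    [100, 0.47, -0.4, 0.2, -0.24],
    [100, 0.6, -0.3, 0, -0.26],
  ],
)

```text
clock: 1.65
position: [0.4768, 0.3323, 0.45]
ee_rot: [-2.339, -2.097, -0.003]
force: [0.4, 0.8, 0.2]
width: 1.001
gripper_force: 0.0
```

Run:
```python
from h import *
s=observe(); print(s["position"],s["ee_rot"],s["joints"].round(2),R.from_rotvec(s["ee_rot"]).as_matrix().round(3))
r=cam("wrist"); save("w1",cv2.resize(r[0],None,fx=1.5,fy=1.5)); np.savez("w1.npz",img=r[0],W=cloud(*r[1:]))
```

```text
[0.47680908 0.33228293 0.44995079] [-2.33876842 -2.09698439 -0.00282962] [-1.04  0.28  0.49  1.3  -0.13  1.59 -0.68] [[ 0.109  0.994  0.001]
 [ 0.994 -0.109  0.001]
 [ 0.002  0.001 -1.   ]]
```

View pics/w1.png

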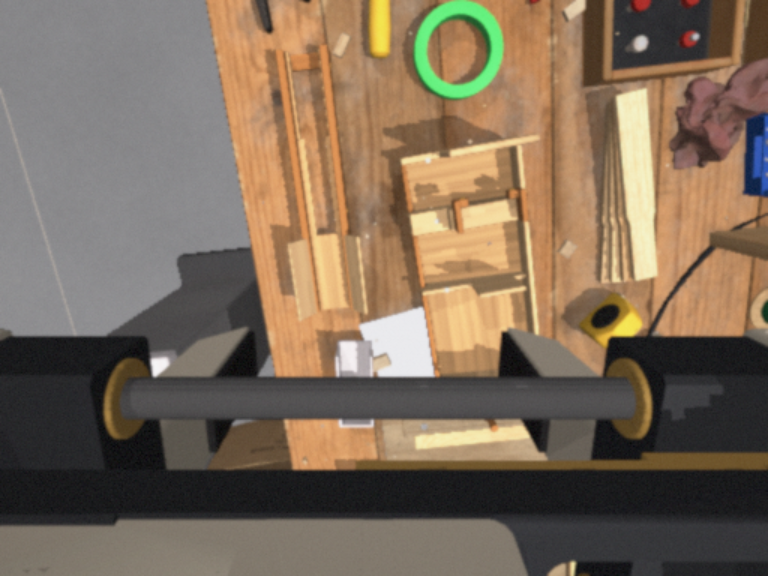

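```bash
cat >> h.py <<'E'
def rects(W,zr,xr,yr,mn=15):
    m=(W[...,2]>zr[0])&(W[...,2]<zr[1])&(W[...,0]<xr[1])&(W[...,0]>xr[0])&(W[...,1]<yr[1])&(W[...,1]>yr[0])
    n,l,st,c=cv2.connectedComponentsWithStats(m.astype(np.uint8))
    for i in range(1,n):
        if st[i,4]>mn:
            P=W[l==i]; r=cv2.minAreaRect((P[:,:2]*1000).astype(np.float32)); print(st[i,4],np.round(r[0],1),np.round(r[1],1),round(r[2],1),P.min(0).round(3),P.max(0).round(3),"medz",np.median(P[:,2]).round(4))
E
python3 - <<'E'
from h import *
for n in ["w1","top0"]:
    W=np.load(n+".npz")["W"]; print(n)
    for zr in [(.112,.16),(.08,.1),(.055,.07),(.05,.2)]:
        print(zr); rects(W,zr,(.46,.70),(.05,.45))
    print("grader"); rects(W,(.012,.1),(.34,.45),(.19,.55)); rects(W,(.045,.1),(.34,.45),(.19,.55))
E
```

```text
w1
(0.112, 0.16)
336 [603.7 402.6] [93.  8.] 4.0 [0.557 0.396 0.112] [0.65  0.41  0.127] medz 0.1245
45 [584.3  89.8] [10.4  8.4] 86.9 [0.58  0.085 0.123] [0.589 0.095 0.151] medz 0.1469
(0.08, 0.1)
95 [645.9 333.1] [ 7.3 36.9] 4.2 [0.641 0.315 0.08 ] [0.651 0.351 0.086] medz 0.0836
90 [570.2 327.6] [ 7.  37.2] 4.7 [0.565 0.309 0.081] [0.574 0.346 0.086] medz 0.0838
152 [614.9 234.8] [55.3  6.7] 4.1 [0.587 0.23  0.08 ] [0.642 0.24  0.095] medz 0.0916
(0.055, 0.07)
118 [649.3 374.9] [48.4 10.2] 87.8 [0.643 0.351 0.055] [0.654 0.399 0.07 ] medz 0.0596
583 [610.2 329.9] [66.4 37. ] 4.3 [0.577 0.31  0.055] [0.645 0.35  0.07 ] medz 0.0619
57 [565.5 328. ] [36.8  6.5] 88.5 [0.562 0.31  0.056] [0.569 0.346 0.069] medz 0.0622
279 [659.7 236.7] [  7.1 146.7] 3.8 [0.651 0.164 0.055] [0.667 0.31  0.062] medz 0.0595
74 [613.7 237.4] [54.1  3.4] 7.0 [0.587 0.232 0.055] [0.641 0.24  0.07 ] medz 0.0625
(0.05, 0.2)
1831 [612.6 283.6] [ 94.1 248.1] 4.4 [0.557 0.163 0.05 ] [0.667 0.411 0.127] medz 0.0624
303 [614.7 234.8] [55.6  6.8] 4.0 [0.587 0.23  0.05 ] [0.642 0.24  0.095] medz 0.0803
45 [584.3  8
[... 1085 characters left out ...]
399.7] [60.2  3.8] 2.1 [0.558 0.397 0.055] [0.618 0.401 0.067] medz 0.0612
(0.05, 0.2)
704 [614.6 248.7] [ 95.1 322. ] 4.1 [0.556 0.085 0.05 ] [0.671 0.413 0.153] medz 0.0675
57 [600.5  52.5] [  3.7 120.6] 89.2 [0.54 0.05 0.05] [0.661 0.055 0.059] medz 0.0532
47 [613.2 236.2] [53.5  6.7] 4.3 [0.586 0.231 0.051] [0.64  0.24  0.101] medz 0.0875
19 [508.   53.8] [ 3.6 49.1] 89.2 [0.483 0.052 0.05 ] [0.533 0.055 0.057] medz 0.0537
grader
1345 [407.5 375.5] [319.8  86.3] 89.7 [0.364 0.215 0.013] [0.45  0.535 0.071] medz 0.0362
148 [440.4 265.9] [19.2 99.4] 0.0 [0.431 0.216 0.045] [0.45  0.316 0.069] medz 0.0564
136 [372.8 267.9] [98.3 18.3] 89.8 [0.364 0.219 0.045] [0.382 0.317 0.071] medz 0.0564
```

Run:
```python
from h import *
for n in ["w1","top0"]:
    W=np.load(n+".npz")["W"]; P=W.reshape(-1,3)
    P=P[(P[:,2]>.033)&(P[:,2]<.046)&(P[:,0]>.35)&(P[:,0]<.46)]
    ys=np.arange(.33,.53,.01); c=[];
    for y in ys:
        q=P[abs(P[:,1]-y)<.005,0]
        if len(q)>3: c.append((y,q.min(),q.max()))
    c=np.array(c); mid=(c[:,1]+c[:,2])/2
    k=np.polyfit(c[:,0],mid,1); print(n,k,"yaw deg",-np.degrees(np.arctan(k[0])),"x at .3945",np.polyval(k,.3945),"width",(c[:,2]-c[:,1]).round(3))
s=observe(); print(s["position"])
```

```text
w1 [0.01116934 0.404496  ] yaw deg -0.6399295741072427 x at .3945 0.4089023102633087 width [0.059 0.06  0.059 0.059 0.06  0.06  0.06  0.059 0.06  0.06  0.06  0.06
 0.059 0.059 0.06  0.06  0.06  0.06  0.06  0.06 ]
top0 [0.00732064 0.40514371] yaw deg -0.41943445410333363 x at .3945 0.40803170700518077 width [0.056 0.056 0.056 0.06  0.056 0.059 0.059 0.059 0.06  0.06  0.059 0.06
 0.059 0.06  0.06  0.06  0.06  0.06  0.06  0.06 ]
[0.48121777 0.32824042 0.44882742]
```

Emit:
apply_moves(
  commands=[
    [100, -0.4, 0.3, -0.6, 0.1],
    [100, -0.4, 0.4, -0.8, 0.1],
    [100, -0.4, 0.4, -0.9, 0],
    [100, 0, 0, -0.9, 0],
    [100, 0, 0, -0.9, 0],
    [100, 0, 0, -0.9, 0],
    [100, 0, 0, -0.8, 0],
    [100, 0, 0, -0.4, 0],
    [100, 0, 0, 0, 0],
    [100, 0, 0, 0, 0],
  ],
)

```text
clock: 2.95
position: [0.4049, 0.3991, 0.0788]
ee_rot: [-2.227, -2.216, -0.002]
force: [0.8, -0.7, -0.3]
width: 0.999
gripper_force: 0.0
```

Run:
```python
from h import *
for i in range(4):
    s=observe(); print(s["clock"],s["position"].round(4),s["dq"].round(3)); imaging.get_image("wrist") if i<3 else 0
```

```text
2.95 [0.4049 0.3991 0.0788] [-0.001 -0.014  0.001 -0.007 -0.001 -0.002 -0.002]
3.0 [0.4051 0.3994 0.0792] [-0.002 -0.007 -0.001 -0.002 -0.002 -0.005  0.   ]
3.05 [0.4051 0.3994 0.0793] [-0.001 -0.003 -0.002  0.003 -0.    -0.002  0.001]
3.1 [0.405  0.3994 0.0792] [-0.001  0.003 -0.003  0.005 -0.001 -0.004 -0.001]
```

Emit:
apply_moves(
  commands=[
    [100, 0.07, -0.08, -0.5, 0],
    [100, 0, 0, -0.5, 0],
    [100, 0, 0, -0.22, 0],
    [100, 0, 0, 0, 0],
    [60, 0, 0, 0, 0],
    [50, 0, 0, 0, 0],
    [50, 0, 0, 0, 0],
    [50, 0, 0, 0, 0],
  ],
  newtons=40,
)

```text
clock: 4.1
position: [0.4089, 0.3942, 0.0051]
ee_rot: [-2.227, -2.216, -0.002]
force: [0.8, -0.4, 2.5]
width: 0.652
gripper_force: 40.0
```

Emit:
apply_moves(
  commands=[
    [50, 0, 0, 0.3, 0],
    [50, 0, 0, 0.5, 0],
    [50, 0, 0, 0.6, 0],
    [50, 0, 0, 0.6, 0],
    [50, 0, 0, 0.6, 0.04],
    [50, 0.5, -0.5, 0.5, 0.04],
    [50, 0.6, -0.6, 0, 0.04],
    [50, 0.6, -0.6, 0, 0.04],
    [50, 0.6, -0.6, 0, 0],
    [50, 0.6, -0.5, 0, 0],
    [50, 0.5, -0.4, 0, 0],
    [50, 0, 0, 0, 0],
  ],
)

```text
clock: 5.6
position: [0.6145, 0.1975, 0.1913]
ee_rot: [2.142, 2.295, -0.001]
force: [-1.3, 0.1, -4.0]
width: 0.649
gripper_force: 40.0
```

Run:
```python
from h import *
cam("wrist"); cam("wrist")
s=observe(); print(s["position"].round(4),s["force"].round(2),s["ft_torque"].round(3),R.from_rotvec(s["ee_rot"]).as_matrix().round(3))
r=cam("wrist"); W=cloud(*r[1:]); np.savez("w2.npz",img=r[0],W=W)
r=cam("scene"); Ws=cloud(*r[1:]); np.savez("s2.npz",img=r[0],W=Ws); 
r=cam("top"); Wt=cloud(*r[1:])
a=cv2.resize(r[0][130:300,100:330],None,fx=3,fy=3); save("t2",a); np.savez("t2.npz",img=r[0],W=Wt)
rects(Wt,(.16,.26),(.5,.75),(0,.45)); rects(W,(.15,.26),(.5,.75),(0,.45))
```

```text
[0.6121 0.2017 0.1909] [-0.42  0.47 -3.28] [0.084 0.185 0.053] [[-0.074  0.997 -0.001]
 [ 0.997  0.074  0.   ]
 [ 0.    -0.001 -1.   ]]
1048 [618.2 101.6] [ 89.8 151.9] 4.0 [0.573 0.024 0.188] [0.666 0.178 0.258] medz 0.2223
157 [601.6 328.9] [62.4 30.4] 4.8 [0.57  0.311 0.183] [0.634 0.346 0.231] medz 0.2103
10896 [577.7 256.7] [ 34.4 115.1] 3.8 [0.564 0.2   0.195] [0.599 0.315 0.231] medz 0.2248
10960 [636.7 261.6] [ 34.5 115.4] 4.8 [0.621 0.203 0.195] [0.658 0.318 0.26 ] medz 0.2247
216 [530.4 226.6] [11.5  3.4] 87.8 [0.529 0.221 0.256] [0.532 0.232 0.26 ] medz 0.2587
261 [688.7 238.1] [12.1  4.9] 82.8 [0.687 0.232 0.256] [0.692 0.244 0.26 ] medz 0.2586
51 [531.9 205.5] [1.7 9.7] 1.5 [0.531 0.201 0.258] [0.533 0.21  0.26 ] medz 0.2595
1888 [586.3 187.6] [17.1 50.5] 36.1 [0.577 0.167 0.207] [0.601 0.213 0.26 ] medz 0.2262
1811 [638.3 191.7] [50.6 16.3] 61.8 [0.626 0.169 0.207] [0.645 0.218 0.26 ] medz 0.2259
58 [689.8 217.3] [1.4 8.7] 0.5 [0.689 0.213 0.258] [0.691 0.222 0.26 ] medz 0.2592
30 [692.4 180.7] [1.6 5.7] 15.9 [0.691 0.178 0.258] [0.694 0.183 0.26 ] medz 0.2593
```

View pics/t2.png

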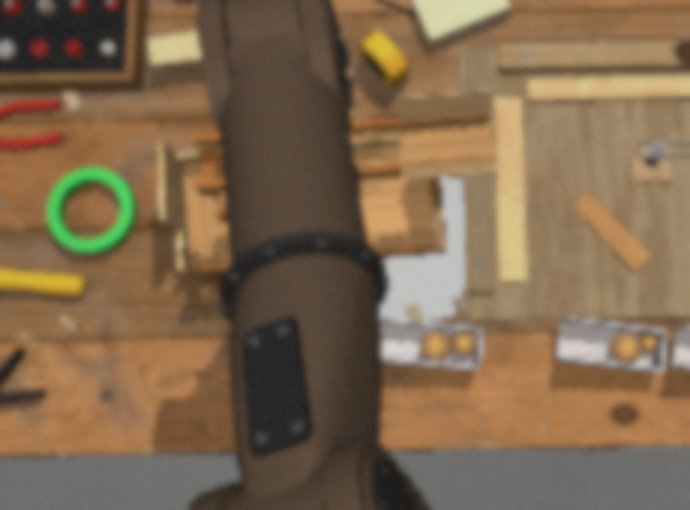

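Emit:
apply_moves(
  commands=[
    [50, 0.09, 0, -0.2, 0],
    [50, 0, 0, -0.3, 0],
    [50, 0, 0, -0.2, 0],
    [50, 0, 0, 0, 0],
    [50, 0, 0, 0, 0],
    [50, 0, 0, 0, 0],
  ],
)

```text
clock: 6.6
position: [0.6184, 0.2019, 0.1492]
ee_rot: [2.137, 2.303, 0.001]
force: [-0.3, -0.7, -3.7]
width: 0.654
gripper_force: 40.0
```

Run:
```python
from h import *
s=observe(); print(s["position"].round(4),s["force"].round(2),s["ft_torque"].round(3))
r=cam("wrist"); W=cloud(*r[1:]); np.savez("w3.npz",img=r[0],W=W)
P=W.reshape(-1,3)
c=[]
for y in np.arange(.22,.34,.01):
    q=P[(abs(P[:,1]-y)<.005)&(P[:,2]>s["position"][2]+.02)&(P[:,2]<s["position"][2]+.05)]
    if len(q)>20:
        x=q[:,0]; x=x[abs(x-.613)<.04]; c.append((y,(x.min()+x.max())/2,x.max()-x.min(),np.percentile(q[:,2],90))); print(np.round(c[-1],4))
```

```text
[0.6184 0.2019 0.1492] [-0.32 -0.71 -3.66] [ 0.091  0.029 -0.021]
[0.22   0.6197 0.0666 0.1849]
[0.23   0.6156 0.0607 0.1847]
[0.24   0.615  0.0607 0.1848]
[0.25   0.6145 0.0605 0.1849]
[0.26   0.6138 0.0611 0.1849]
[0.27   0.6132 0.0605 0.185 ]
[0.28   0.6122 0.0606 0.185 ]
[0.29   0.6115 0.061  0.1849]
[0.3    0.6111 0.0606 0.185 ]
[0.31   0.6104 0.0601 0.185 ]
```

Emit:
apply_moves(
  commands=[
    [50, -0.01, 0, -0.15, 0],
    [50, 0, 0, -0.12, 0],
    [50, 0, 0, -0.1, 0],
    [50, 0, 0, -0.1, 0],
    [50, 0, 0, 0, 0],
    [50, 0, 0, 0, 0],
  ],
  newtons=20,
)

```text
clock: 7.4
position: [0.6174, 0.2013, 0.1203]
ee_rot: [2.137, 2.302, -0.001]
force: [0.3, -0.4, -4.2]
width: 0.651
gripper_force: 20.0
```

```bash
cat > slope.py <<'E'
from h import *
s=observe(); print(s["position"].round(4),s["force"].round(2),s["ft_torque"].round(3))
r=cam("wrist"); W=cloud(*r[1:]); P=W.reshape(-1,3)
c=[]
for y in np.arange(.22,.36,.01):
    q=P[(abs(P[:,1]-y)<.005)&(P[:,2]>.09)&(P[:,2]<.2)&(abs(abs(P[:,0]-(.6158-.07*(y-.2203)))-.026)<.008)]
    if len(q)>20: c.append((y,q[:,0].min()/2+q[:,0].max()/2,np.percentile(q[:,2],90),q[:,0].max()-q[:,0].min()))
c=np.array(c); print(c.round(4)); k=np.polyfit(c[:,0],c[:,2],1); print("tilt",np.degrees(np.arctan(k[0])))
np.savez("slope.npz",img=r[0],W=W)
E
python3 slope.py
```

```text
[0.6174 0.2013 0.1203] [ 0.34 -0.38 -4.17] [0.107 0.088 0.002]
[[0.22   0.6164 0.1958 0.0665]
 [0.23   0.6142 0.1985 0.0661]
 [0.24   0.6148 0.1939 0.0671]
 [0.25   0.6132 0.1507 0.0609]
 [0.26   0.6127 0.1496 0.0599]
 [0.27   0.612  0.1485 0.0603]
 [0.28   0.6112 0.1473 0.0603]
 [0.29   0.6103 0.1463 0.0604]
 [0.3    0.6097 0.1452 0.0605]
 [0.31   0.6089 0.1442 0.0606]
 [0.32   0.6087 0.1305 0.0412]]
tilt -32.49000264545968
```

Emit:
apply_moves(
  commands=[
    [50, 0, 0, -0.1, 0],
    [50, 0, 0, -0.1, 0],
    [50, 0, 0, -0.08, 0],
    [50, 0, 0, 0, 0],
    [50, 0, 0, 0, 0],
  ],
)

```text
clock: 8.07
position: [0.6173, 0.2015, 0.1033]
ee_rot: [2.137, 2.303, -0.001]
force: [0.5, 1.0, -3.2]
width: 0.651
gripper_force: 20.0
```

```bash
python3 slope.py
```

```text
[0.6173 0.2015 0.1033] [ 0.5   1.02 -3.17] [ 0.103  0.056 -0.003]
[[0.22   0.6158 0.1934 0.0679]
 [0.23   0.6151 0.1926 0.068 ]
 [0.24   0.6144 0.1907 0.068 ]
 [0.25   0.6133 0.1266 0.0597]
 [0.26   0.6125 0.124  0.0598]
 [0.27   0.6117 0.1213 0.0598]
 [0.28   0.6109 0.1185 0.0597]
 [0.29   0.6103 0.1158 0.0598]
 [0.3    0.6093 0.1131 0.0608]
 [0.31   0.6088 0.1104 0.0613]
 [0.32   0.6082 0.1082 0.0606]]
tilt -42.69390617874404
```

Emit:
apply_moves(
  commands=[
    [50, -0.01, 0.1, -0.03, 0],
    [50, 0, 0, 0, 0],
    [50, 0, 0.05, -0.014, 0],
    [50, 0, 0, 0, 0],
    [50, 0, 0, 0, 0],
  ],
)

```text
clock: 8.75
position: [0.6175, 0.2073, 0.1021]
ee_rot: [2.138, 2.298, -0.003]
force: [-3.6, -11.4, 11.2]
width: 0.655
gripper_force: 20.0
```

Emit:
apply_moves(
  commands=[
    [70, 0, 0, 0, 0],
    [100, 0, 0, 0, 0],
    [100, 0, 0, 0, 0],
    [100, 0, 0, 0.2, 0],
    [100, 0, 0, 0.6, 0],
    [100, 0, 0.4, 0.8, 0],
    [100, 0, 0.5, 0.9, 0],
    [100, 0, 0.5, 0.9, 0],
    [100, 0, 0, 0.5, 0],
    [100, 0, 0, 0, 0],
    [100, 0, 0, 0, 0],
  ],
)

```text
clock: 10.12
position: [0.6165, 0.2945, 0.3346]
ee_rot: [-2.137, -2.302, 0.001]
force: [-0.1, -0.5, 0.3]
width: 1.002
gripper_force: 0.0
```

Run:
```python
from h import *
s=observe(); print(s["position"].round(4),s["force"].round(2),s["joints"].round(2))
r=cam("wrist"); W=cloud(*r[1:]); P=W.reshape(-1,3); np.savez("w4.npz",img=r[0],W=W); save("w4",cv2.resize(r[0],None,fx=1.5,fy=1.5))
e=np.array([-.0698,.9976]); n=np.array([.9976,.0698]); S=np.array([.6158,.2203])
Y=(P[:,:2]-S)@e; X=(P[:,:2]-S)@n; Z=P[:,2]
for y in range(-190,125,15):
    m=(abs(Y*1000-y)<4)&(abs(X)<.045)&(Z>.06)
    q=X[m]; z=Z[m]
    if m.sum()>10: print(y,len(q),"x",q.min().round(4),q.max().round(4),"ztop",np.percentile(z,95).round(4))
```

```text
[0.6165 0.2945 0.3346] [-0.1  -0.46  0.27] [-0.78  0.5   0.44  1.26 -0.2   1.43 -0.29]
-115 73 x -0.02 0.0198 ztop 0.151
-100 298 x -0.0361 0.029 ztop 0.1722
-85 386 x -0.0439 0.0435 ztop 0.1824
-70 56 x -0.0294 0.0441 ztop 0.1542
-40 48 x -0.0203 0.0449 ztop 0.1293
-25 175 x -0.0296 0.0445 ztop 0.1419
-10 170 x -0.0297 0.0441 ztop 0.138
5 176 x -0.0298 0.0436 ztop 0.134
20 361 x -0.0298 0.0448 ztop 0.1296
35 147 x -0.03 0.0443 ztop 0.1265
50 130 x -0.03 0.0438 ztop 0.122
65 474 x -0.0436 0.0449 ztop 0.3899
80 1138 x -0.0449 0.0445 ztop 0.4081
95 17929 x -0.045 0.045 ztop 0.4497
110 1269 x -0.045 0.045 ztop 0.4242
```

View pics/w4.png

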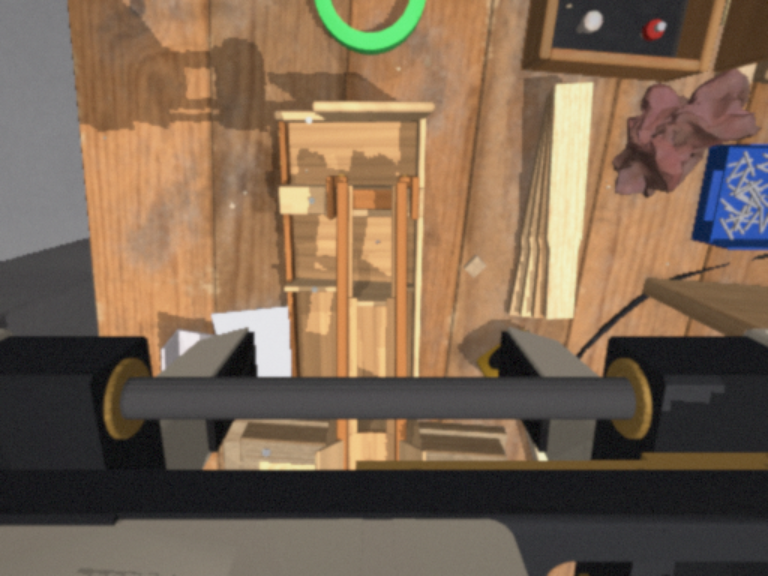

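Emit:
apply_moves(
  commands=[
    [100, -0.5, -0.5, 0, -0.1],
    [100, -0.6, -0.6, 0, -0.1],
    [100, -0.6, -0.6, 0, -0.1],
    [100, -0.6, -0.6, 0, -0.06],
    [100, -0.6, -0.6, -0.2, 0],
    [100, -0.4, -0.5, -0.2, 0],
    [100, 0, 0, -0.2, 0],
    [100, 0, 0, 0, 0],
    [100, 0, 0, 0, 0],
  ],
)

```text
clock: 11.3
position: [0.4194, 0.0916, 0.299]
ee_rot: [2.334, 2.102, -0.001]
force: [-0.4, -0.2, -1.4]
width: 1.003
gripper_force: 0.0
```

```bash
cat > look.py <<'E'
from h import *
import sys
cx,cy=float(sys.argv[1]),float(sys.argv[2])
s=observe(); M=R.from_rotvec(s["ee_rot"]).as_matrix(); print(s["position"].round(4),"tool y deg",np.degrees(np.arctan2(M[1,1],M[0,1])).round(2))
r=cam("wrist"); W=cloud(*r[1:]); np.savez("look.npz",img=r[0],W=W)
rects(W,(.022,.075),(cx-.06,cx+.06),(cy-.09,cy+.09),40)
m=(W[...,2]>.022)&(W[...,2]<.075)&(abs(W[...,0]-cx)<.06)&(abs(W[...,1]-cy)<.09)
n,l,st,c=cv2.connectedComponentsWithStats(m.astype(np.uint8)); i=1+st[1:,4].argmax(); P=W[l==i]
r_=cv2.minAreaRect((P[:,:2]*1000).astype(np.float32)); a=r_[2]; a=a if r_[1][0]>r_[1][1] else a+90
a=a-180 if a>135 else a
e=np.array([np.cos(np.radians(a)),np.sin(np.radians(a))]); nn=np.array([e[1],-e[0]]); c0=np.array(r_[0])/1000
print("scoop c",c0.round(4),"yaw",round(a-90,2))
Y=(P[:,:2]-c0)@e; X=(P[:,:2]-c0)@nn
for y in range(-60,61,10):
    q=abs(Y*1000-y)<4; w=q&(abs(X)>.02)
    if q.sum()>5: print(y,X[q].min().round(4),X[q].max().round(4),"top",np.percentile(P[q,2],97).round(4), "side", np.percentile(P[w,2],90).round(4) if w.sum() else None, "mid",np.median(P[q&(abs(X)<.01),2]).round(4))
if len(sys.argv)>3: save(sys.argv[3],cv2.resize(r[0],None,fx=1.5,fy=1.5))
E
python3 look.py .42 .10 w5
```

```text
[0.4194 0.0916 0.299 ] tool y deg -5.98
2202 [420.2 102.6] [124.8  48.9] 84.2 [0.39  0.039 0.022] [0.45  0.166 0.063] medz 0.0395
63 [479.5  39.9] [27.   0.8] 89.9 [0.479 0.026 0.022] [0.48  0.053 0.054] medz 0.0409
scoop c [0.4202 0.1026] yaw -5.76
-60 -0.0243 0.0245 top 0.0423 side 0.0423 mid 0.0362
-50 -0.024 0.0244 top 0.0447 side 0.0446 mid 0.035
-40 -0.0238 0.0241 top 0.0457 side 0.0462 mid 0.0371
-30 -0.0235 0.0239 top 0.0475 side 0.0476 mid 0.0334
-20 -0.0232 0.0237 top 0.0501 side 0.0497 mid 0.0463
-10 -0.0244 0.0234 top 0.052 side 0.0513 mid 0.0504
0 -0.0241 0.0245 top 0.0525 side 0.0529 mid 0.048
10 -0.0237 0.0244 top 0.0551 side 0.0546 mid 0.0392
20 -0.0234 0.0242 top 0.0569 side 0.0566 mid nan
30 -0.0243 0.024 top 0.0592 side 0.0587 mid nan
40 -0.0241 0.0237 top 0.0599 side 0.0598 mid 0.0228
50 -0.0238 0.0235 top 0.0617 side 0.0617 mid 0.0237
60 -0.0232 0.0241 top 0.0518 side 0.0562 mid 0.025
  return _methods._mean(a, axis=axis, dtype=dtype,
  ret = ret.dtype.type(ret / rcount)
```

View pics/w5.png

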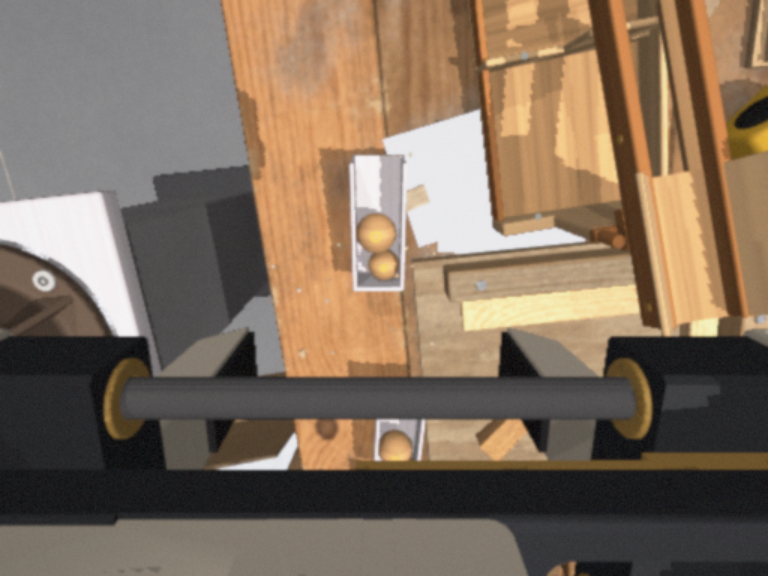

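Emit:
apply_moves(
  commands=[
    [66, -0.05, -0.2, -0.5, 0],
    [66, 0, -0.28, -0.8, 0],
    [66, 0, 0, -0.8, 0],
    [66, 0, 0, -0.8, 0],
    [66, 0, 0, -0.7, 0],
    [66, 0, 0, -0.4, 0],
    [66, 0, 0, 0, 0],
    [66, 0, 0, 0, 0],
    [66, 0, 0, 0, 0],
  ],
)

```text
clock: 12.48
position: [0.4168, 0.0624, 0.06]
ee_rot: [2.334, 2.102, 0.003]
force: [-0.2, -0.0, 0.1]
width: 0.66
gripper_force: 0.0
```

Emit:
apply_moves(
  commands=[
    [66, 0, 0, -0.3, 0],
    [66, 0, 0, -0.25, 0],
    [66, 0, 0, -0.09, 0],
    [66, 0, 0, 0, 0],
    [45, 0, 0, 0, 0],
    [45, 0, 0, 0, 0],
    [45, 0, 0, 0, 0],
    [45, 0, 0, 0, 0],
  ],
  newtons=3,
)

```text
clock: 13.48
position: [0.4163, 0.0622, 0.0209]
ee_rot: [2.335, 2.101, 0.001]
force: [-0.3, 0.5, 4.2]
width: 0.518
gripper_force: 3.0
```

Emit:
apply_moves(
  commands=[
    [45, 0, 0, 0.05, 0],
    [45, 0, 0, 0.05, 0],
    [45, 0, 0, 0.05, 0],
    [45, 0, 0, 0, 0],
    [45, 0, 0, 0, 0],
  ],
)

```text
clock: 14.1
position: [0.4158, 0.0619, 0.0296]
ee_rot: [2.335, 2.101, -0.0]
force: [-0.8, -1.1, 0.1]
width: 0.522
gripper_force: 3.0
```

```bash
cat > tilt.py <<'E'
# scoop tilt from wrist cloud: rim line of side walls in tool frame
from h import *
import sys
s=observe(); M=R.from_rotvec(s["ee_rot"]).as_matrix(); print(s["clock"],s["position"].round(4),s["force"].round(2),s["ft_torque"].round(3),s["width"],s["gripper_force"])
r=cam("wrist"); W=cloud(*r[1:]); np.savez("tilt.npz",img=r[0],W=W)
P=(W.reshape(-1,3)-s["position"])
e=M[:2,0]; n=M[:2,1]; Y=P[:,:2]@e*1000; X=P[:,:2]@n*1000; Z=P[:,2]*1000
a=[]
for y in range(10,150,10):
    q=(abs(Y-y)<5)&(abs(abs(X)-23)<4)&(Z>-70)&(Z<45)
    m=(abs(Y-y)<5)&(abs(X)<14)&(Z>-70)&(Z<45)
    if q.sum()>8: a.append((y,np.percentile(Z[q],90),q.sum(),np.median(Z[m]) if m.sum() else np.nan))
a=np.array(a); print(a.round(1))
if len(sys.argv)>1: save(sys.argv[1],cv2.resize(r[0],None,fx=1.5,fy=1.5))
E
python3 tilt.py
```

```text
14.1 [0.4158 0.0619 0.0296] [-0.81 -1.1   0.13] [-0.315  0.108  0.057] 0.5217156253225919 3.0000460892915726
[[  10.    31.7 1017.    10.9]
 [  20.    24.4  626.    20.1]
 [  30.    24.8  653.    23.7]
 [  40.    25.   792.    21.6]
 [  50.    25.3  853.     5.1]
 [  60.    25.7  923.   -11.5]
 [  70.    26.1  981.   -11.1]
 [  80.    26.5 1040.   -10.8]
 [  90.    26.7 1118.   -10.5]
 [ 100.    26.7  555.   -10.3]
 [ 110.   -28.   531.   -29.4]
 [ 120.   -28.1  581.   -29.4]
 [ 130.   -28.6  116.   -29.9]]
```

Emit:
apply_moves(
  commands=[
    [45, 0, 0, -0.05, 0],
    [45, 0, 0, -0.05, 0],
    [45, 0, 0, -0.04, 0],
    [45, 0, 0, 0, 0],
    [45, 0, 0, 0, 0],
  ],
)

```text
clock: 14.78
position: [0.4158, 0.0622, 0.0211]
ee_rot: [-2.335, -2.102, 0.0]
force: [0.2, 0.5, -0.9]
width: 0.523
gripper_force: 3.0
```

Emit:
apply_moves(
  commands=[
    [45, 0, 0, 0, 0],
    [45, 0, 0, 0, 0],
    [45, 0, 0, 0.1, 0],
    [45, 0, 0, 0.1, 0],
    [45, 0, 0, 0.1, 0],
    [45, 0, 0, 0, 0],
  ],
  newtons=40,
)

```text
clock: 15.52
position: [0.4163, 0.0623, 0.0398]
ee_rot: [2.334, 2.102, 0.002]
force: [0.7, 0.4, -1.7]
width: 0.52
gripper_force: 40.0
```

```bash
python3 tilt.py
```

```text
15.525 [0.4163 0.0623 0.0398] [ 0.71  0.4  -1.7 ] [-0.143  0.005 -0.032] 0.519707653024688 39.99980270862579
[[ 1.000e+01  3.170e+01  9.640e+02  1.270e+01]
 [ 2.000e+01  2.810e+01  6.290e+02  2.560e+01]
 [ 3.000e+01  2.990e+01  6.930e+02  2.880e+01]
 [ 4.000e+01  3.160e+01  8.690e+02  2.650e+01]
 [ 5.000e+01  3.320e+01  9.800e+02 -3.200e+00]
 [ 6.000e+01  3.500e+01  1.057e+03 -2.800e+00]
 [ 7.000e+01  3.670e+01  1.189e+03 -1.200e+00]
 [ 8.000e+01  3.840e+01  1.311e+03  5.000e-01]
 [ 9.000e+01  4.010e+01  1.444e+03  2.300e+00]
 [ 1.000e+02  3.650e+01  4.440e+02  3.700e+00]
 [ 1.100e+02 -3.820e+01  2.010e+02 -3.940e+01]
 [ 1.200e+02 -3.820e+01  5.120e+02 -3.960e+01]
 [ 1.300e+02 -3.890e+01  2.700e+02 -3.990e+01]]
```

Run:
```python
from h import *
W=np.load("top0.npz")["W"]; rects(W,(.06,.35),(.45,.78),(-.35,.06),4)
W=np.load("w1.npz")["W"]; P=W.reshape(-1,3)
# hopper profile of board on bench: own frame
Y=P[:,1]-.3945; X=P[:,0]-.409-.011*Y
for y in [-178,-174,-170,-155,-140,-120,-100,-85,-75]:
    q=(abs(Y*1000-y)<3)&(abs(X)<.045)
    print(y,[ (x,(P[q&(abs(X*1000-x)<3),2].max()*1000).round(0)) if (q&(abs(X*1000-x)<3)).any() else x for x in (-40,-34,-28,-22,-15,0,15,22,28,34,40)])
```

```text
311 [ 641.9 -232.6] [177.7  32. ] 87.3 [ 0.623 -0.321  0.061] [ 0.656 -0.144  0.194] medz 0.0902
-178 [(-40, np.float64(66.0)), (-34, np.float64(57.0)), (-28, np.float64(50.0)), (-22, np.float64(40.0)), (-15, np.float64(27.0)), (0, np.float64(24.0)), (15, np.float64(26.0)), (22, np.float64(43.0)), (28, np.float64(50.0)), (34, np.float64(61.0)), (40, np.float64(66.0))]
-174 [(-40, np.float64(66.0)), (-34, np.float64(60.0)), (-28, np.float64(50.0)), (-22, np.float64(41.0)), (-15, np.float64(27.0)), (0, np.float64(24.0)), (15, np.float64(27.0)), (22, np.float64(44.0)), (28, np.float64(52.0)), (34, np.float64(61.0)), (40, np.float64(67.0))]
-170 [(-40, np.float64(66.0)), (-34, np.float64(60.0)), (-28, np.float64(49.0)), (-22, np.float64(42.0)), (-15, np.float64(25.0)), (0, np.float64(24.0)), (15, np.float64(26.0)), (22, np.float64(44.0)), (28, np.float64(52.0)), (34, np.float64(58.0)), (40, np.float64(67.0))]
-155 [(-40, np.float64(67.0)), (-34, np.float64(59.0)), (-28, np.float64(52.0)), (-22, np.float64(43.0)), (-15, np.float64(26.0)), (0, np.float64(24.0)), (15, np.float64(27.0)), (22
[... 736 characters left out ...]
64(42.0)), (-15, np.float64(26.0)), (0, np.float64(25.0)), (15, np.float64(27.0)), (22, np.float64(43.0)), (28, np.float64(50.0)), (34, np.float64(60.0)), (40, np.float64(65.0))]
-85 [(-40, np.float64(66.0)), (-34, np.float64(62.0)), (-28, np.float64(51.0)), (-22, np.float64(42.0)), (-15, np.float64(28.0)), (0, np.float64(25.0)), (15, np.float64(27.0)), (22, np.float64(44.0)), (28, np.float64(50.0)), (34, np.float64(59.0)), (40, np.float64(66.0))]
-75 [(-40, np.float64(2.0)), -34, (-28, np.float64(42.0)), (-22, np.float64(42.0)), (-15, np.float64(25.0)), (0, np.float64(2.0)), (15, np.float64(26.0)), (22, np.float64(42.0)), (28, np.float64(42.0)), (34, np.float64(2.0)), (40, np.float64(2.0))]
```

Emit:
apply_moves(
  commands=[
    [45, 0, 0, 0.2, 0],
    [45, 0, 0, 0.4, 0.05],
    [45, 0, 0, 0.5, 0.05],
    [45, 0, 0, 0.5, 0.06],
    [45, 0.1, 0, 0.5, 0.06],
    [45, 0.2, -0.08, 0.4, 0.06],
    [45, 0.4, -0.16, 0.3, 0.06],
    [45, 0.5, -0.24, 0, 0],
    [45, 0.5, -0.26, 0, 0],
    [45, 0.5, -0.26, 0, 0],
    [45, 0.5, -0.26, 0, 0],
    [45, 0.4, -0.2, 0, 0],
  ],
)

```text
clock: 17.08
position: [0.5996, -0.0252, 0.2065]
ee_rot: [-2.143, -2.289, 0.006]
force: [-15.2, 5.8, 4.1]
width: 0.523
gripper_force: 40.9
```

Emit:
apply_moves(
  commands=[
    [45, 0, 0, 0, 0],
    [45, 0, 0, 0, 0],
  ],
)

```text
clock: 17.32
position: [0.6012, -0.0254, 0.2074]
ee_rot: [2.149, 2.292, -0.0]
force: [-0.4, -0.5, -1.5]
width: 0.528
gripper_force: 39.2
```

```bash
python3 tilt.py
```

```text
17.325 [ 0.6012 -0.0254  0.2074] [-0.37 -0.49 -1.48] [-0.167  0.077  0.052] 0.5277886506152488 39.228974880388705
[[ 1.00e+01  3.12e+01  9.90e+02  1.31e+01]
 [ 2.00e+01  2.86e+01  6.32e+02  2.56e+01]
 [ 3.00e+01  3.06e+01  5.55e+02  2.93e+01]
 [ 4.00e+01  3.25e+01  6.63e+02  2.82e+01]
 [ 5.00e+01  3.44e+01  7.18e+02  1.77e+01]
 [ 6.00e+01  3.60e+01  7.73e+02 -1.70e+00]
 [ 7.00e+01  3.75e+01  9.04e+02  2.00e-01]
 [ 8.00e+01  3.89e+01  8.53e+02  2.20e+00]
 [ 9.00e+01  3.79e+01  4.95e+02  4.30e+00]
 [ 1.00e+02  7.50e+00  3.16e+02  6.10e+00]
 [ 1.10e+02  1.13e+01  7.10e+01 -3.34e+01]
 [ 1.20e+02 -2.17e+01  5.70e+01 -4.28e+01]]
```

Emit:
apply_moves(
  commands=[
    [45, 0, 0, 0.3, 0],
    [45, 0.1, -0.1, 0.2, 0],
    [45, 0.2, -0.1, 0, 0.01],
    [45, 0.2, -0.07, 0, 0],
    [45, 0.05, 0, 0, 0],
    [45, 0, 0, 0, 0],
    [45, 0, 0, 0, 0],
  ],
)

```text
clock: 18.25
position: [0.6345, -0.0416, 0.2368]
ee_rot: [-2.142, -2.297, 0.001]
force: [-0.1, 0.1, -1.4]
width: 0.522
gripper_force: 39.2
```

Run:
```python
from h import *
s=observe(); M=R.from_rotvec(s["ee_rot"]).as_matrix(); p=s["position"]
S=np.array([.6158,.2203]);a=np.radians(4.0);ey=np.array([-np.sin(a),np.cos(a)]);ex=np.array([np.cos(a),np.sin(a)])
m=p[:2]+.0985*M[:2,0]-S; print(p.round(4),"tip in stand x,y mm",m@ex*1e3,m@ey*1e3,"yaw",np.degrees(np.arctan2(M[1,1],M[0,1])))
r=cam("wrist"); W=cloud(*r[1:]); save("w6",cv2.resize(r[0],None,fx=1.5,fy=1.5)); np.savez("w6.npz",W=W)
P=W.reshape(-1,3); d=P[:,:2]-S; X=d@ex*1e3; Y=d@ey*1e3
for y in (-150,-130,-110,-90):
    q=(abs(Y-y)<4)&(abs(X)<60)&(P[:,2]>.17)&(P[:,2]<.23)
    if q.sum(): print(y,q.sum(),X[q].min(),X[q].max(),P[q,2].max())
```

```text
[ 0.6345 -0.0416  0.2368] tip in stand x,y mm 0.3614972350534476 -164.07229882879312 yaw 4.012171643812499
-150 478 -44.28797936678787 45.37443716130742 0.19862804934804076
-130 664 -46.37236235417574 42.39719631787879 0.19562899969558592
```

View pics/w6.png

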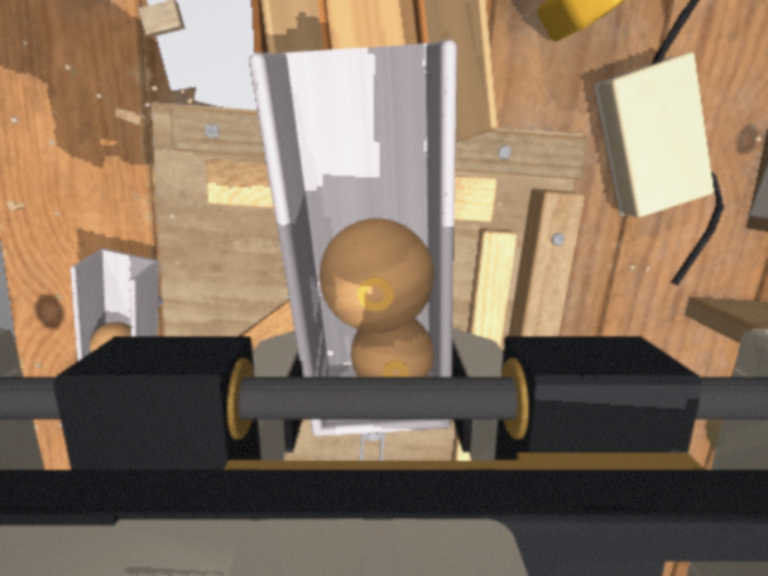

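Emit:
apply_moves(
  commands=[
    [45, 0, 0, -0.2, 0],
    [45, 0, 0, -0.3, 0],
    [45, 0, 0, -0.2, 0],
    [45, 0, 0, -0.08, 0],
    [45, 0, 0, 0, 0],
    [45, 0, 0, 0, 0],
  ],
)

```text
clock: 19.05
position: [0.6349, -0.0419, 0.1906]
ee_rot: [2.142, 2.298, 0.0]
force: [-0.3, -0.4, -1.4]
width: 0.525
gripper_force: 39.2
```

```bash
python3 tilt.py
```

```text
19.05 [ 0.6349 -0.0419  0.1906] [-0.32 -0.4  -1.42] [-0.163 -0.001  0.004] 0.5250270266551 39.18908710620599
[[ 1.00e+01  3.12e+01  9.84e+02  1.32e+01]
 [ 2.00e+01  2.84e+01  6.12e+02  2.57e+01]
 [ 3.00e+01  3.05e+01  5.45e+02  2.94e+01]
 [ 4.00e+01  3.25e+01  6.59e+02  2.82e+01]
 [ 5.00e+01  3.44e+01  7.30e+02  1.74e+01]
 [ 6.00e+01  3.63e+01  7.48e+02 -1.70e+00]
 [ 7.00e+01  3.77e+01  7.56e+02  2.00e-01]
 [ 8.00e+01  3.90e+01  7.71e+02  2.30e+00]
 [ 9.00e+01  3.43e+01  4.90e+02  4.20e+00]
 [ 1.00e+02  7.40e+00  3.40e+02  6.20e+00]
 [ 1.10e+02 -1.30e+01  3.89e+02 -3.64e+01]
 [ 1.20e+02 -1.44e+01  6.60e+02 -3.74e+01]
 [ 1.30e+02 -3.52e+01  8.60e+01 -3.87e+01]]
```

Emit:
apply_moves(
  commands=[
    [45, 0, 0, -0.06, 0],
    [45, 0, 0, -0.04, 0],
    [45, 0, 0, 0, 0],
    [45, 0, 0, 0, 0],
  ],
)

```text
clock: 19.6
position: [0.635, -0.0417, 0.1845]
ee_rot: [2.142, 2.298, 0.0]
force: [1.6, 0.8, -1.3]
width: 0.524
gripper_force: 39.1
```

```bash
python3 tilt.py
```

```text
19.6 [ 0.635  -0.0417  0.1845] [ 1.58  0.81 -1.25] [ 0.033 -0.229 -0.071] 0.5238346945170563 39.0703465637489
[[ 1.000e+01  3.140e+01  1.005e+03  1.320e+01]
 [ 2.000e+01  2.870e+01  5.980e+02  2.600e+01]
 [ 3.000e+01  3.100e+01  5.520e+02  2.970e+01]
 [ 4.000e+01  3.290e+01  6.640e+02  2.840e+01]
 [ 5.000e+01  3.490e+01  7.130e+02  1.760e+01]
 [ 6.000e+01  3.670e+01  7.560e+02 -1.200e+00]
 [ 7.000e+01  3.830e+01  7.740e+02  8.000e-01]
 [ 8.000e+01  3.970e+01  8.700e+02  2.900e+00]
 [ 9.000e+01  3.600e+01  5.910e+02  5.000e+00]
 [ 1.000e+02  8.200e+00  3.990e+02  6.900e+00]
 [ 1.100e+02 -4.000e+00  5.280e+02 -3.010e+01]
 [ 1.200e+02 -6.500e+00  6.100e+02 -3.130e+01]
 [ 1.300e+02 -2.970e+01  6.000e+01 -3.250e+01]]
```

Emit:
apply_moves(
  commands=[
    [45, 0, 0, 0, 0],
    [45, 0, 0, 0, 0],
    [45, 0, 0, 0, 0],
  ],
  newtons=3,
)

```text
clock: 20.02
position: [0.6347, -0.0418, 0.1843]
ee_rot: [-2.142, -2.298, 0.0]
force: [0.4, -0.3, -0.1]
width: 0.522
gripper_force: 3.0
```

Emit:
apply_moves(
  commands=[
    [45, 0, 0, 0.03, 0],
    [45, 0, 0, 0.03, 0],
    [45, 0, 0, 0.03, 0],
    [45, 0, 0, 0.03, 0],
    [45, 0, 0, 0.03, 0],
    [45, 0, 0, 0.03, 0],
    [45, 0, 0, 0, 0],
  ],
)

```text
clock: 20.9
position: [0.6349, -0.0418, 0.1953]
ee_rot: [2.142, 2.298, 0.0]
force: [-0.4, -0.6, -1.3]
width: 0.525
gripper_force: 3.0
```

```bash
python3 tilt.py
```

```text
20.9 [ 0.6349 -0.0418  0.1953] [-0.42 -0.57 -1.34] [-0.119  0.189  0.054] 0.5246094558783326 3.000069558620453
[[  10.    31.5 1041.    10.1]
 [  20.    23.   665.    17.9]
 [  30.    23.1  622.    21.8]
 [  40.    23.1  783.    20.8]
 [  50.    23.3  839.     9.6]
 [  60.    23.4  887.   -13.8]
 [  70.    23.4  933.   -13.8]
 [  80.    23.5  985.   -13.7]
 [  90.    23.5 1054.   -13.6]
 [ 100.    23.6  662.   -13.6]
 [ 110.   -16.9  609.   -40.5]
 [ 120.   -17.5  679.   -42.1]
 [ 130.   -27.5  143.   -43.6]]
```

Emit:
apply_moves(
  commands=[
    [45, 0, 0.003, 0.02, 0],
    [45, 0, 0.005, 0.02, 0],
    [45, 0, 0.005, 0.02, 0],
    [45, 0, 0.005, 0.02, 0],
    [45, 0, 0.005, 0.02, 0],
    [45, 0, 0.006, 0.02, 0],
    [45, 0, 0.007, 0.02, 0],
    [45, 0, 0.007, 0.02, 0],
    [45, 0, 0.008, 0.02, 0],
    [45, 0, 0.008, 0.02, 0],
    [45, 0, 0.009, 0.02, 0],
    [45, 0, 0.009, 0.02, 0],
  ],
)

```text
clock: 22.45
position: [0.6349, -0.0371, 0.2097]
ee_rot: [2.142, 2.298, 0.0]
force: [-0.1, -0.5, -0.4]
width: 0.523
gripper_force: 3.0
```

```bash
python3 tilt.py w7
```

```text
22.45 [ 0.6349 -0.0371  0.2097] [-0.11 -0.46 -0.41] [-0.145  0.09   0.008] 0.522860264786834 2.9996519163250923
[[  10.    31.2 1080.   -16.7]
 [  20.    19.4  706.   -18.2]
 [  30.    17.9  719.   -19.8]
 [  40.    16.4  724.   -21.4]
 [  50.    14.9  740.   -22.9]
 [  60.    13.3  768.   -24.4]
 [  70.    11.7  787.   -25.9]
 [  80.    10.2  793.   -27.5]
 [  90.     8.8  814.   -29. ]
 [ 100.     7.2  557.   -53.8]
 [ 110.   -31.2  525.   -55.5]
 [ 120.   -31.4  577.   -57.2]
 [ 130.   -34.5  367.   -58.9]
 [ 140.   -58.    13.   -60.3]]
```

View pics/w7.png

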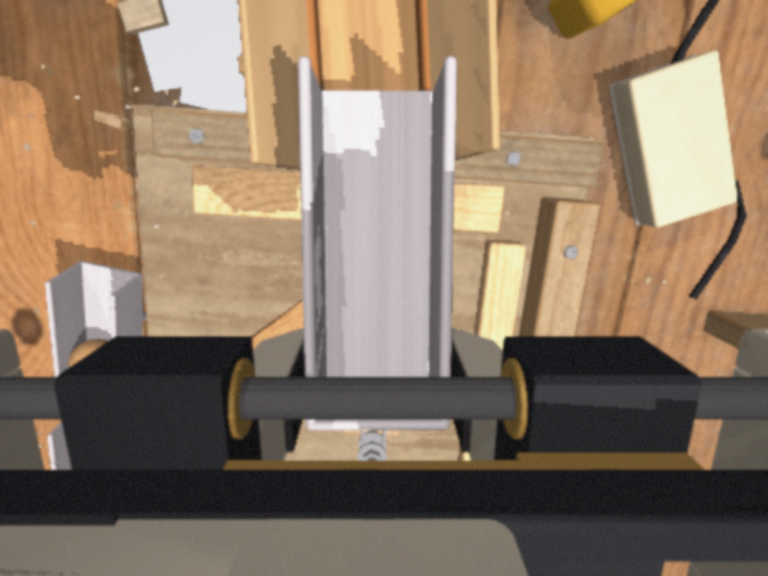

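Emit:
apply_moves(
  commands=[
    [45, 0, 0.01, 0.025, 0],
    [45, 0, 0.01, 0.025, 0],
    [45, 0, 0.012, 0.025, 0],
    [45, 0, 0.012, 0.025, 0],
    [45, 0, 0.014, 0.025, 0],
    [45, 0, 0.014, 0.025, 0],
    [45, 0, 0.015, 0.025, 0],
    [45, 0, 0.015, 0.025, 0],
    [45, 0, 0.015, 0.025, 0],
    [45, 0, 0, 0, 0],
  ],
)

```text
clock: 23.75
position: [0.6349, -0.03, 0.2232]
ee_rot: [2.142, 2.298, 0.0]
force: [-0.5, -0.6, -1.7]
width: 0.522
gripper_force: 3.0
```

Emit:
apply_moves(
  commands=[
    [45, 0, 0, 0, 0],
    [45, 0, 0, 0, 0],
    [45, 0, 0, 0, 0],
    [45, 0, 0, 0.3, 0],
    [45, 0, -0.2, 0.5, 0],
    [45, 0, -0.3, 0.5, 0],
    [45, 0, 0, 0, 0],
    [45, 0, 0, 0, 0],
  ],
  newtons=40,
)

```text
clock: 24.75
position: [0.6348, -0.0595, 0.301]
ee_rot: [-2.142, -2.298, -0.001]
force: [0.5, 0.8, -0.8]
width: 0.521
gripper_force: 40.0
```

```bash
python3 tilt.py w8
python3 - <<'E'
from h import *
img,d,K,Rc,o,_=cam("top"); W=cloud(d,K,Rc,o); np.savez("t8.npz",img=img,W=W); a=cv2.resize(img[140:270,130:300],None,fx=3.5,fy=3.5); 
b=cv2.resize(np.load("tilt.npz")["img"],(500,375)); h=max(a.shape[0],375)
c=np.zeros((h+0,0,3),np.uint8); c=np.zeros((455+0,600,3),np.uint8); c[:455,:595]=a[:455]; save("t8",c)
E
```

```text
24.75 [ 0.6348 -0.0595  0.301 ] [ 0.45  0.79 -0.79] [-0.121  0.095 -0.026] 0.5208914123405621 39.9969881772995
[[  10.    31.7 1127.   -19.5]
 [  20.    16.7  673.   -22.5]
 [  30.    13.7  691.   -25.6]
 [  40.    10.7  681.   -28.5]
 [  50.     7.6  690.   -31.5]
 [  60.     4.6  680.   -34.6]
 [  70.     1.7  663.   -37.6]
 [  80.    -1.4  667.   -40.7]
 [  90.    -4.2  563.   -42.8]
 [ 100.    -6.4  148.     nan]]
```

View pics/w8.png

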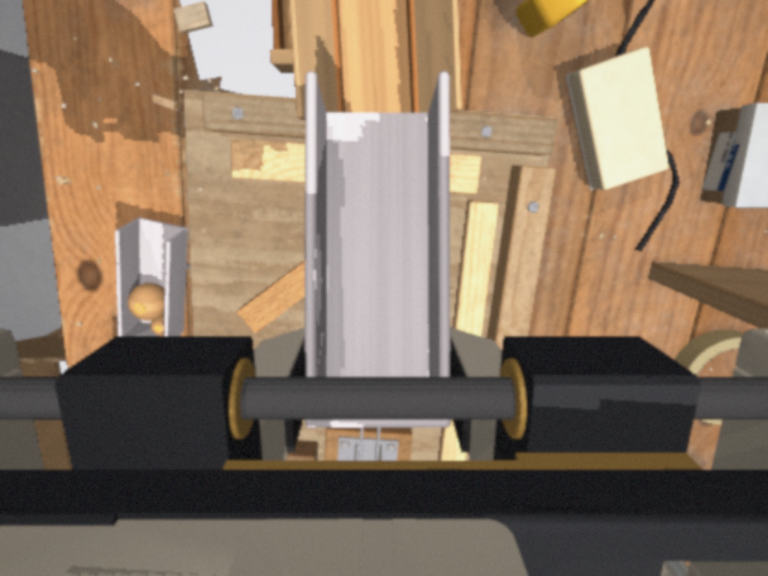

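Emit:
apply_moves(
  commands=[
    [45, -0.5, 0, 0, -0.06],
    [45, -0.6, 0, 0, -0.06],
    [45, -0.6, 0.1, 0, -0.06],
    [45, -0.6, 0.3, 0, -0.06],
    [45, -0.6, 0.4, -0.2, -0.05],
    [45, -0.5, 0.5, -0.5, -0.05],
    [45, -0.25, 0.5, -0.7, 0],
    [45, 0, 0.24, -0.7, 0],
    [45, 0, 0, -0.7, 0],
    [45, 0, 0, -0.5, 0],
    [45, 0, 0, 0, 0],
    [45, 0, 0, 0, 0],
  ],
)

```text
clock: 26.35
position: [0.4162, 0.0625, 0.1038]
ee_rot: [2.329, 2.108, 0.001]
force: [0.8, 0.3, -0.3]
width: 0.517
gripper_force: 40.0
```

```bash
python3 tilt.py
```

```text
26.35 [0.4162 0.0625 0.1038] [ 0.85  0.34 -0.26] [-0.098  0.06   0.028] 0.5173691084054792 39.996991753578186
[[  10.    31.1 1137.   -19.4]
 [  20.    16.8  683.   -22.4]
 [  30.    13.8  688.   -25.4]
 [  40.    10.8  683.   -28.4]
 [  50.     7.9  689.   -31.6]
 [  60.     4.7  688.   -34.5]
 [  70.     1.6  679.   -37.6]
 [  80.    -1.3  685.   -40.3]
 [  90.    -4.1  560.   -42.7]
 [ 100.    -6.5  141.     nan]]
```

Emit:
apply_moves(
  commands=[
    [45, 0, 0, -0.4, 0],
    [45, 0, 0, -0.4, 0],
    [45, 0, -0.02, -0.15, 0],
    [45, 0, -0.02, -0.12, 0],
    [45, 0, -0.02, -0.12, 0],
    [45, 0, 0, -0.1, 0],
    [45, 0, 0, -0.1, 0],
    [45, 0, 0, 0, 0],
    [45, 0, 0, 0, 0],
  ],
  newtons=10,
)

```text
clock: 27.52
position: [0.4157, 0.059, 0.0196]
ee_rot: [-2.329, -2.108, 0.0]
force: [-1.3, -0.5, -1.5]
width: 0.522
gripper_force: 10.0
```

```bash
python3 tilt.py
```

```text
27.525 [0.4157 0.059  0.0196] [-1.29 -0.52 -1.46] [-0.121  0.088  0.035] 0.521786467124335 9.999239891767502
[[ 1.000e+01  3.180e+01  9.740e+02 -9.800e+00]
 [ 2.000e+01  2.980e+01  7.610e+02 -8.000e+00]
 [ 3.000e+01  3.150e+01  8.340e+02 -6.300e+00]
 [ 4.000e+01  3.330e+01  9.130e+02 -4.500e+00]
 [ 5.000e+01  3.490e+01  1.005e+03 -2.800e+00]
 [ 6.000e+01  3.670e+01  1.102e+03 -1.100e+00]
 [ 7.000e+01  3.850e+01  1.224e+03  7.000e-01]
 [ 8.000e+01  4.040e+01  1.348e+03  2.400e+00]
 [ 9.000e+01  4.190e+01  1.467e+03  4.200e+00]
 [ 1.000e+02  2.750e+01  3.120e+02  5.600e+00]
 [ 1.100e+02 -1.800e+01  5.670e+02 -1.930e+01]
 [ 1.200e+02 -1.810e+01  5.830e+02 -1.930e+01]]
```

Emit:
apply_moves(
  commands=[
    [66, 0, 0, 0, 0],
    [66, 0, 0, 0, 0],
    [66, 0, 0, 0.3, 0],
    [66, 0, 0, 0.6, 0],
    [66, 0, -0.2, 0.9, 0],
    [66, 0, -0.5, 0.9, 0],
    [66, 0, -0.8, 0.6, -0.03],
    [66, 0, -0.8, 0.6, 0],
    [66, 0, -0.7, 0.6, 0],
    [66, 0, 0, 0.2, 0],
    [66, 0, 0, 0, 0],
    [66, 0, 0, 0, 0],
  ],
)

```text
clock: 29.08
position: [0.4154, -0.1199, 0.3006]
ee_rot: [-2.342, -2.092, 0.002]
force: [-0.3, -0.1, 0.1]
width: 0.66
gripper_force: 0.0
```

```bash
python3 look.py .416 -.111
python3 - <<'E'
from h import *
img,d,K,Rc,o,_=cam("top"); W=cloud(d,K,Rc,o); np.savez("t9.npz",img=img,W=W); a=cv2.resize(img[150:270,130:390],None,fx=3,fy=3); save("t9",a)
rects(W,(.022,.075),(.35,.45),(-.32,.18),100)
E
```

```text
[ 0.4154 -0.1199  0.3006] tool y deg -6.47
2197 [ 416.7 -132.4] [142.4  53.1] 83.6 [ 0.384 -0.201  0.022] [ 0.45  -0.059  0.063] medz 0.039
scoop c [ 0.4167 -0.1324] yaw -6.41
-60 -0.0214 0.0266 top 0.0617 side 0.0605 mid 0.0244
-50 -0.0266 0.0215 top 0.0425 side 0.0423 mid 0.0345
-40 -0.0262 0.0226 top 0.0445 side 0.0447 mid 0.029
-30 -0.026 0.0224 top 0.0465 side 0.0467 mid 0.0293
-20 -0.0243 0.0222 top 0.0486 side 0.0481 mid 0.0451
-10 -0.0241 0.0234 top 0.0508 side 0.0498 mid 0.0487
0 -0.0238 0.0244 top 0.0518 side 0.0519 mid 0.0463
10 -0.0236 0.0242 top 0.053 side 0.0529 mid 0.0378
20 -0.0234 0.0251 top 0.056 side 0.0551 mid nan
30 -0.0231 0.0251 top 0.0577 side 0.0572 mid nan
40 -0.0229 0.026 top 0.0595 side 0.059 mid 0.0224
50 -0.0227 0.0258 top 0.0606 side 0.0603 mid 0.0225
60 -0.0212 0.0266 top 0.0618 side 0.0619 mid 0.024
118 [422.2 -92.1] [60.9 49.8] 81.1 [ 0.395 -0.125  0.022] [ 0.449 -0.059  0.066] medz 0.0311
171 [418.1  98.3] [124.4  49.1] 84.0 [0.39  0.036 0.022] [0.447 0.16  0.066] medz 0.0399
  return _methods._mean(a, axis=axis, dtype=dtype,
  ret = ret.dtype.type(ret / rcount)
```

View pics/t9.png

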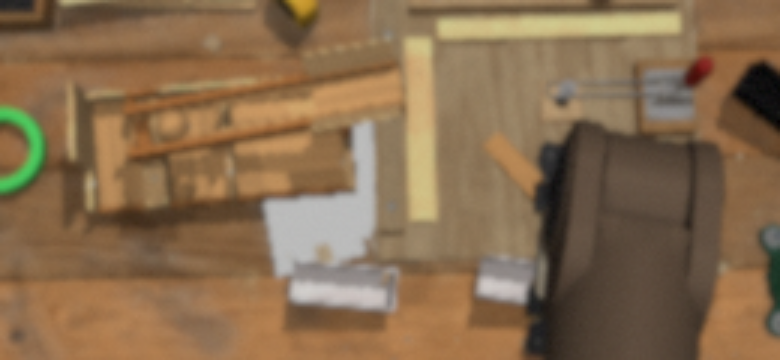

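```bash
python3 - <<'E'
from h import *
W=np.load("t9.npz")["W"]
S=np.array([.6158,.2203]);a=np.radians(4.0);ey=np.array([-np.sin(a),np.cos(a)]);ex=np.array([np.cos(a),np.sin(a)])
for (u,v) in [(173,123),(173,115),(150,123),(200,123),(225,115),(110,130)]:
    p=W[150+v//3,130+u//3]; d=p[:2]-S; print((u,v),p.round(3),"stand",(d@ex*1e3).round(0),(d@ey*1e3).round(0))
E
python3 look.py .4155 -.107 2>/dev/null | head -3
python3 - <<'E'
from h import *
W=np.load("look.npz")["W"]; P=W.reshape(-1,3)
m=(P[:,2]>.022)&(P[:,2]<.07)&(abs(P[:,0]-.4155)<.045)&(P[:,1]>-.178)&(P[:,1]<-.03)
r=cv2.minAreaRect((P[m][:,:2]*1000).astype(np.float32)); print(r)
E
```

```text
(173, 123) [0.592 0.285 0.146] stand -19.0 66.0
(173, 115) [0.604 0.286 0.139] stand -7.0 67.0
(150, 123) [0.612 0.326 0.058] stand 4.0 105.0
(200, 123) [0.618 0.273 0.027] stand 6.0 53.0
(225, 115) [0.618 0.234 0.075] stand 3.0 14.0
(110, 130) [0.614 0.384 0.02 ] stand 10.0 164.0
[ 0.4154 -0.1202  0.3007] tool y deg -6.49
2126 [ 417.1 -130.3] [137.4  52.9] 83.5 [ 0.385 -0.197  0.022] [ 0.451 -0.06   0.063] medz 0.0396
scoop c [ 0.4171 -0.1303] yaw -6.52
((418.01702880859375, -121.87522888183594), (119.73375701904297, 48.982017517089844), 81.24858093261719)
```

Emit:
apply_moves(
  commands=[
    [66, 0.2, 0.4, 0.2, 0.1],
    [66, 0.3, 0.7, 0.2, 0.1],
    [66, 0.3, 0.7, 0.1, 0.1],
    [66, 0.3, 0.7, 0.1, 0.06],
    [66, 0.3, 0.7, 0, 0],
    [66, 0.3, 0.7, 0, 0],
    [66, 0.3, 0.7, 0, 0],
    [66, 0.3, 0.7, 0, 0],
    [66, 0.3, 0.7, 0, 0],
    [66, 0.3, 0.7, 0, 0],
    [66, 0.1, 0, 0, 0],
    [66, 0, 0, 0, 0],
  ],
)

```text
clock: 30.72
position: [0.5957, 0.2812, 0.3369]
ee_rot: [2.147, 2.294, -0.002]
force: [0.1, -0.8, -0.5]
width: 0.659
gripper_force: 0.0
```

Run:
```python
from h import *
s=observe(); print(s["position"].round(4))
r=cam("wrist"); W=cloud(*r[1:]); np.savez("w10.npz",img=r[0],W=W); save("w10",cv2.resize(r[0][:230],None,fx=1.5,fy=1.5))
S=np.array([.6158,.2203]);a=np.radians(4.0);ey=np.array([-np.sin(a),np.cos(a)]);ex=np.array([np.cos(a),np.sin(a)])
P=W.reshape(-1,3); d=P[:,:2]-S; X=d@ex*1e3; Y=d@ey*1e3
for y in range(-40,180,10):
    q=(abs(Y-y)<4)&(abs(X)<50)&(P[:,2]<.2)
    if q.sum()>5: i=P[q,2].argmax(); qq=q&(abs(X)<18); print(y,"max z",P[q,2].max().round(3),"at x",X[q][i].round(0),"mid max",P[qq,2].max().round(3) if qq.any() else None, "edges", X[q&(P[:,2]>.1)].min() if (q&(P[:,2]>.1)).any() else None)
```

```text
[0.5957 0.2812 0.3369]
-40 max z 0.154 at x -35.0 mid max 0.152 edges -39.07351650742172
-30 max z 0.152 at x 15.0 mid max 0.152 edges -38.926844811977446
-20 max z 0.151 at x 12.0 mid max 0.151 edges -40.08009843494899
-10 max z 0.149 at x -36.0 mid max 0.148 edges -39.93901674649306
0 max z 0.146 at x 16.0 mid max 0.146 edges -41.23686010778716
10 max z 0.145 at x -37.0 mid max 0.145 edges -41.0001677927815
20 max z 0.143 at x -41.0 mid max 0.142 edges -42.20357285110716
30 max z 0.142 at x -41.0 mid max 0.141 edges -43.23278773681425
40 max z 0.139 at x 13.0 mid max 0.139 edges -43.237196900002644
50 max z 0.138 at x 12.0 mid max 0.138 edges -44.28909507775172
60 max z 0.142 at x -20.0 mid max 0.142 edges -44.17528194547875
70 max z 0.143 at x -15.0 mid max 0.143 edges -45.328415131807034
80 max z 0.142 at x -20.0 mid max 0.141 edges -45.13075452165226
90 max z 0.131 at x -41.0 mid max 0.131 edges -46.398019482400436
100 max z 0.13 at x 9.0 mid max 0.13 edges -46.092353092301224
110 max z 0.127 at x 9.0 mid max 0.127 edges -47.28346386562896
120 max z 0.126 at x 6.0 mid max 0.126 edges -47.08464047557589
130 max z 0.085 at x -38.0 mid max 0.025 edges None
140 max z 0.062 at x 45.0 mid max 0.026 edges None
150 max z 0.063 at x 46.0 mid max 0.026 edges None
160 max z 0.061 at x 43.0 mid max 0.025 edges None
170 max z 0.061 at x 44.0 mid max 0.025 edges None
```

View pics/w10.png

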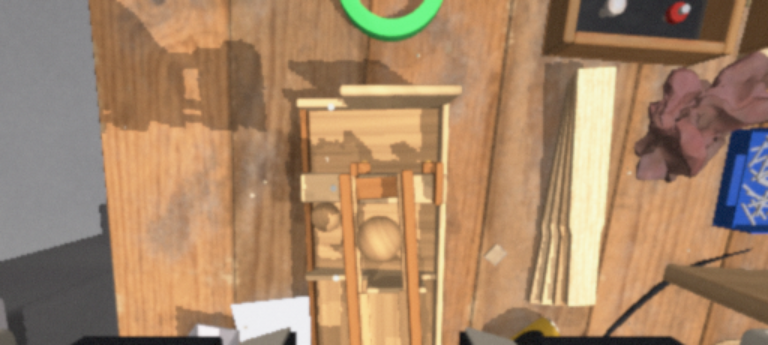

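Run:
```python
from h import *
S=np.array([.6158,.2203]);a=np.radians(4.0);ey=np.array([-np.sin(a),np.cos(a)]);ex=np.array([np.cos(a),np.sin(a)])
def board(P,nm):
    d=P[:,:2]-S; X=d@ex*1e3; Y=d@ey*1e3
    c=[]
    for y in range(-50,120,10):
        q=(abs(Y-y)<4)&(abs(X)<47)&(P[:,2]>.098)&(P[:,2]<.165)
        if q.sum()>6: c.append((y,X[q].min(),X[q].max(),np.percentile(P[q,2],80)*1e3))
    print(nm); print(np.array(c).round(1)[::2])
board(np.load("t8.npz")["W"].reshape(-1,3),"t8"); board(np.load("w10.npz")["W"].reshape(-1,3),"w10")
s=observe(); r=cam("wrist"); W=cloud(*r[1:]); 
for W_ in (np.load("w10.npz")["W"],W):
    P=W_.reshape(-1,3); d=P[:,:2]-S; X=d@ex*1e3; Y=d@ey*1e3
    q=(abs(X+14)<14)&(abs(Y-70)<30)&(P[:,2]>.115); 
    A=np.c_[2*X[q],2*Y[q],2*P[q,2]*1e3,np.ones(q.sum())]; b=X[q]**2+Y[q]**2+(P[q,2]*1e3)**2
    sol=np.linalg.lstsq(A,b,rcond=None)[0]; print("ball",sol[:3],"r",np.sqrt(sol[3]+(sol[:3]**2).sum()))
```

```text
t8
[[-50.  -39.9  18.7 152.4]
 [-30.  -40.7  17.9 149. ]
 [-10.  -41.9  17.2 147.4]
 [ 10.  -43.3  15.5 141.8]
 [ 30.  -44.9  15.6 138.4]
 [ 50.  -45.2  14.1 133.6]
 [ 70.  -46.9  13.6 139.7]
 [ 90.  -45.8  12.9 130.8]
 [110.  -44.7  12.3 125.1]]
w10
[[-50.  -28.2  10.9 137.3]
 [-30.  -38.9  19.8 150.1]
 [-10.  -39.9  18.4 146.7]
 [ 10.  -41.   18.4 143.1]
 [ 30.  -43.2  17.1 139.8]
 [ 50.  -44.3  15.7 136.4]
 [ 70.  -45.3  14.4 140.7]
 [ 90.  -46.4  13.1 129.1]
 [110.  -46.   11.8 125.7]]
ball [ -15.07072155 -178.26154785  306.73282124] r 298.2567096183861
ball [ -15.01702148 -174.16241095  305.96955059] r 294.3700025417916
```

Emit:
apply_moves(
  commands=[
    [100, 0.1, -0.4, -0.2, 0.06],
    [100, 0.08, -0.5, -0.5, 0.055],
    [100, 0, -0.37, -0.7, 0],
    [100, 0, 0, -0.7, 0],
    [100, 0, 0, -0.6, 0],
    [100, 0, 0, -0.42, 0],
    [100, 0, 0, 0, 0],
    [100, 0, 0, 0, 0],
  ],
)

```text
clock: 31.82
position: [0.6073, 0.2042, 0.1521]
ee_rot: [2.082, 2.352, 0.003]
force: [-0.8, -0.4, 1.0]
width: 1.001
gripper_force: 0.0
```

Emit:
apply_moves(
  commands=[
    [100, 0, 0, -0.35, 0],
    [100, 0, 0, -0.27, 0],
    [100, 0, 0, 0, 0],
    [60, 0, 0, 0, 0],
    [50, 0, 0, 0, 0],
    [50, 0, 0, 0, 0],
    [50, 0, 0, 0, 0],
  ],
  newtons=40,
)

```text
clock: 32.7
position: [0.607, 0.2046, 0.1136]
ee_rot: [2.081, 2.353, 0.001]
force: [0.7, 0.6, 1.4]
width: 0.65
gripper_force: 40.0
```

```bash
python3 slope.py
```

```text
[0.607  0.2046 0.1136] [0.73 0.65 1.44] [-0.121  0.061  0.225]
[[0.22   0.6158 0.1874 0.068 ]
 [0.23   0.6089 0.1976 0.0555]
 [0.24   0.6135 0.1986 0.0661]
 [0.25   0.6137 0.1982 0.068 ]
 [0.26   0.5806 0.1263 0.0031]
 [0.27   0.5863 0.1348 0.016 ]
 [0.28   0.5857 0.1406 0.0159]
 [0.29   0.5852 0.1414 0.0155]
 [0.3    0.5842 0.1388 0.0159]
 [0.32   0.5828 0.093  0.0159]
 [0.33   0.5821 0.092  0.0159]]
tilt -44.833734396275865
```

Emit:
apply_moves(
  commands=[
    [50, 0, 0, 0.1, 0],
    [50, 0, 0, 0.2, 0],
    [50, 0, 0, 0.2, 0],
    [50, 0.06, 0, 0, -0.04],
    [50, 0.06, 0, 0, -0.04],
    [50, 0.06, 0, 0, -0.03],
    [50, 0, 0, 0, 0],
    [50, 0, 0, 0, 0],
  ],
)

```text
clock: 33.75
position: [0.6173, 0.2044, 0.143]
ee_rot: [-2.145, -2.295, 0.001]
force: [0.1, 1.2, -4.1]
width: 0.653
gripper_force: 40.0
```

```bash
cat > board.py <<'E'
from h import *
import sys
S=np.array([.6158,.2203]);a=np.radians(4.0);ey=np.array([-np.sin(a),np.cos(a)]);ex=np.array([np.cos(a),np.sin(a)])
s=observe(); p=s["position"]; d=p[:2]-S; M=R.from_rotvec(s["ee_rot"]).as_matrix()
print(s["clock"],p.round(4),"tcp stand",(d@ex*1e3).round(1),(d@ey*1e3).round(1),"yaw",np.degrees(np.arctan2(M[1,1],M[0,1])).round(2),s["force"].round(2))
r=cam("wrist"); W=cloud(*r[1:]); np.savez("board.npz",img=r[0],W=W)
P=W.reshape(-1,3); d=P[:,:2]-S; X=d@ex*1e3; Y=d@ey*1e3; Z=P[:,2]*1e3
zl,zh=float(sys.argv[1]),float(sys.argv[2]); x0=float(sys.argv[3]) if len(sys.argv)>3 else 0
for y in range(-20,130,10):
    q=(abs(Y-y)<4)&(abs(X-x0)<45)&(Z>zl)&(Z<zh)
    if q.sum()>6: print(y,"left",X[q].min().round(1),"right",X[q].max().round(1),"zL",np.median(Z[q&(X<X[q].min()+8)]).round(1),"zR",np.median(Z[q&(X>X[q].max()-8)]).round(1),"mid",Z[q&(abs(X-x0)<14)].max().round(0) if (q&(abs(X-x0)<14)).any() else "")
if len(sys.argv)>4: save(sys.argv[4],cv2.resize(r[0][:230],None,fx=1.5,fy=1.5))
E
python3 board.py 110 200
```

```text
33.75 [0.6173 0.2044 0.143 ] tcp stand 0.4 -15.9 yaw 3.86 [ 0.06  1.16 -4.06]
-20 left -32.7 right 32.6 zL 189.4 zR 189.2 mid 160.0
-10 left -32.7 right 44.8 zL 175.6 zR 168.8 mid 161.0
0 left -30.7 right 29.8 zL 174.2 zR 173.9 mid 159.0
10 left -30.5 right 29.3 zL 172.6 zR 172.3 mid 157.0
20 left -30.4 right 29.7 zL 171.1 zR 170.9 mid 156.0
30 left -30.5 right 29.3 zL 169.5 zR 169.4 mid 
40 left -30.7 right 29.6 zL 167.9 zR 167.8 mid 
50 left -30.6 right 29.5 zL 166.5 zR 166.2 mid 168.0
60 left -30.7 right 29.2 zL 165.0 zR 164.7 mid 174.0
70 left -30.5 right 29.6 zL 163.4 zR 163.2 mid 175.0
80 left -30.6 right 29.1 zL 161.8 zR 161.7 mid 172.0
90 left -31.1 right 29.5 zL 160.3 zR 160.1 mid 161.0
100 left -31.0 right 29.2 zL 159.2 zR 159.0 mid 126.0
110 left -18.9 right 17.2 zL 123.4 zR 123.1 mid 125.0
```

Emit:
apply_moves(
  commands=[
    [50, 0, -0.05, -0.1, 0],
    [50, 0, 0, -0.15, 0],
    [50, 0, 0, -0.15, 0],
    [50, 0, 0, -0.1, 0],
    [50, 0, 0, -0.08, 0],
    [50, 0, 0, -0.06, 0],
    [50, 0, 0, 0, 0],
    [50, 0, 0, 0, 0],
  ],
  newtons=20,
)

```text
clock: 34.8
position: [0.6174, 0.2013, 0.1049]
ee_rot: [2.146, 2.295, -0.0]
force: [-0.3, 1.3, -2.1]
width: 0.648
gripper_force: 20.0
```

```bash
python3 board.py 95 200
```

```text
34.8 [0.6174 0.2013 0.1049] tcp stand 0.3 -19.0 yaw 3.85 [-0.28  1.25 -2.12]
-20 left -33.1 right 45.0 zL 158.2 zR 194.5 mid 122.0
-10 left -45.0 right 45.0 zL 130.1 zR 130.2 mid 121.0
0 left -45.0 right 45.0 zL 194.4 zR 195.7 mid 200.0
10 left -45.0 right 45.0 zL 194.6 zR 194.4 mid 190.0
20 left -45.0 right 45.0 zL 187.5 zR 187.0 mid 113.0
30 left -30.1 right 29.4 zL 125.4 zR 125.4 mid 
40 left -30.1 right 29.5 zL 122.7 zR 122.6 mid 
50 left -30.1 right 29.3 zL 120.1 zR 119.9 mid 
60 left -29.9 right 29.4 zL 117.2 zR 117.2 mid 117.0
70 left -30.0 right 29.4 zL 114.6 zR 114.5 mid 123.0
80 left -29.8 right 29.4 zL 112.0 zR 111.9 mid 123.0
90 left -29.8 right 29.3 zL 109.1 zR 109.1 mid 121.0
100 left -29.8 right 29.4 zL 107.1 zR 106.9 mid
```

Emit:
apply_moves(
  commands=[
    [50, -0.005, 0.08, -0.022, 0],
    [50, 0, 0, 0, 0],
    [50, 0, 0.05, -0.014, 0],
    [50, 0, 0, 0, 0],
    [50, 0, 0, 0, 0],
  ],
)

```text
clock: 35.48
position: [0.6176, 0.209, 0.1032]
ee_rot: [2.145, 2.294, 0.001]
force: [0.1, -3.0, 4.2]
width: 0.651
gripper_force: 20.0
```

```bash
python3 board.py 95 150
```

```text
35.475 [0.6176 0.209  0.1032] tcp stand 1.1 -11.4 yaw 3.84 [ 0.12 -3.02  4.15]
-20 left -31.9 right 32.9 zL 140.0 zR 140.4 mid 
-10 left -32.0 right 32.9 zL 149.1 zR 149.2 mid 120.0
0 left -45.0 right 45.0 zL 128.5 zR 128.5 mid 118.0
10 left -29.5 right 30.0 zL 131.2 zR 131.3 mid 116.0
20 left -29.5 right 30.0 zL 128.5 zR 128.5 mid 114.0
30 left -29.3 right 30.0 zL 125.9 zR 125.8 mid 
40 left -29.1 right 30.1 zL 123.3 zR 123.2 mid 
50 left -29.2 right 30.1 zL 120.6 zR 120.7 mid 
60 left -29.0 right 30.2 zL 117.9 zR 117.9 mid 
70 left -29.0 right 30.0 zL 115.4 zR 115.3 mid 
80 left -29.0 right 30.8 zL 112.5 zR 112.6 mid 
90 left -29.0 right 30.9 zL 110.0 zR 109.8 mid 
100 left -28.8 right 30.9 zL 107.3 zR 107.2 mid 108.0
110 left -29.1 right 30.6 zL 105.3 zR 105.0 mid 106.0
```

Emit:
apply_moves(
  commands=[
    [50, 0, 0.03, -0.008, 0],
    [50, 0, 0, 0, 0],
    [50, 0, 0.03, -0.008, 0],
    [50, 0, 0, 0, 0],
    [50, 0, 0, 0, 0],
  ],
)

```text
clock: 36.15
position: [0.6178, 0.2099, 0.103]
ee_rot: [2.146, 2.291, -0.002]
force: [-2.9, -9.5, 14.2]
width: 0.652
gripper_force: 20.0
```

Emit:
apply_moves(
  commands=[
    [70, 0, 0, 0, 0],
    [100, 0, 0, 0, 0],
    [100, 0, 0, 0, 0],
    [100, 0, 0, 0.2, 0],
    [100, 0, 0, 0.6, 0],
    [100, 0, 0.4, 0.8, 0],
    [100, 0, 0.5, 0.9, 0],
    [100, 0, 0.5, 0.9, 0],
    [100, 0, 0, 0.5, 0],
    [100, 0, 0, 0, 0],
    [100, 0, 0, 0, 0],
  ],
)

```text
clock: 37.52
position: [0.6168, 0.2965, 0.3353]
ee_rot: [-2.146, -2.294, 0.001]
force: [0.5, -0.0, -0.2]
width: 0.998
gripper_force: 0.0
```

```bash
python3 board.py 95 170 0 w11
```

```text
37.525 [0.6168 0.2965 0.3353] tcp stand 6.3 75.9 yaw 3.84 [ 0.48 -0.05 -0.24]
-20 left -28.8 right 30.2 zL 139.3 zR 139.3 mid 123.0
-10 left -28.7 right 30.2 zL 136.6 zR 136.7 mid 121.0
0 left -28.7 right 30.3 zL 134.2 zR 133.9 mid 119.0
10 left -28.6 right 30.3 zL 131.4 zR 131.2 mid 116.0
20 left -28.6 right 30.3 zL 128.8 zR 128.7 mid 113.0
30 left -28.6 right 30.3 zL 126.0 zR 126.1 mid 
40 left -28.5 right 30.4 zL 123.4 zR 123.4 mid 
50 left -28.5 right 30.4 zL 120.7 zR 120.9 mid 
60 left -28.5 right 30.4 zL 118.3 zR 118.1 mid 
70 left -28.4 right 30.4 zL 115.6 zR 115.5 mid 
80 left -28.3 right 30.5 zL 112.9 zR 112.7 mid 
90 left -28.4 right 30.5 zL 110.0 zR 110.1 mid 
100 left -28.2 right 30.5 zL 107.5 zR 107.4 mid 
110 left -28.2 right 30.5 zL 104.8 zR 104.6 mid 
120 left -28.2 right 30.6 zL 102.1 zR 102.3 mid
```

View pics/w11.png

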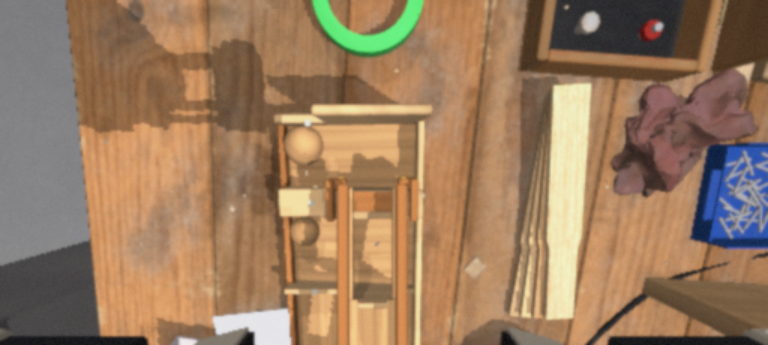

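Emit:
apply_moves(
  commands=[
    [66, -0.3, -0.5, 0, -0.06],
    [66, -0.4, -0.7, 0, -0.06],
    [66, -0.4, -0.7, 0, -0.06],
    [66, -0.4, -0.7, 0, -0.06],
    [66, -0.4, -0.7, 0, -0.06],
    [66, -0.4, -0.7, 0, -0.06],
    [66, -0.4, -0.7, -0.2, 0],
    [66, -0.4, -0.7, -0.2, 0],
    [66, -0.2, -0.7, -0.2, 0],
    [66, 0, -0.6, 0, 0],
    [66, 0, 0, 0, 0],
    [66, 0, 0, 0, 0],
  ],
)

```text
clock: 39.08
position: [0.4187, -0.1044, 0.2992]
ee_rot: [-2.342, -2.092, 0.001]
force: [0.3, 0.1, -0.5]
width: 0.661
gripper_force: 0.0
```

```bash
cat > rim.py <<'E'
# scoop fit from the points near the rim, window given: x0 x1 y0 y1
from h import *
import sys
s=observe(); M=R.from_rotvec(s["ee_rot"]).as_matrix(); print(s["clock"],s["position"].round(4),"yaw",np.degrees(np.arctan2(M[1,1],M[0,1])).round(2))
r=cam("wrist"); W=cloud(*r[1:]); np.savez("rim.npz",img=r[0],W=W); P=W.reshape(-1,3)
x0,x1,y0,y1=map(float,sys.argv[1:5])
m=(P[:,2]>.024)&(P[:,2]<.068)&(P[:,0]>x0)&(P[:,0]<x1)&(P[:,1]>y0)&(P[:,1]<y1); Q=P[m]
c=[]
for y in np.arange(y0,y1,.005):
    q=Q[abs(Q[:,1]-y)<.0025]
    if len(q)>5: c.append((y,q[:,0].min(),q[:,0].max(),np.percentile(q[:,2],90)))
print(np.array(c).round(4))
E
python3 rim.py .36 .46 -.24 -.03
```

```text
39.075 [ 0.4187 -0.1044  0.2992] yaw -6.45
[[-0.24    0.3891  0.43    0.0401]
 [-0.235   0.3813  0.4303  0.055 ]
 [-0.23    0.3819  0.4307  0.0552]
 [-0.225   0.3826  0.4312  0.0558]
 [-0.22    0.3849  0.433   0.0576]
 [-0.215   0.3855  0.4335  0.0597]
 [-0.21    0.3861  0.4339  0.0595]
 [-0.205   0.387   0.4343  0.0608]
 [-0.2     0.3875  0.4361  0.0613]
 [-0.195   0.3882  0.4364  0.0606]
 [-0.19    0.3888  0.4361  0.0603]
 [-0.185   0.3875  0.433   0.0423]
 [-0.18    0.3849  0.4335  0.0421]
 [-0.175   0.3854  0.4339  0.0439]
 [-0.17    0.386   0.4342  0.044 ]
 [-0.165   0.3868  0.4362  0.0452]
 [-0.16    0.3875  0.4368  0.0461]
 [-0.155   0.3881  0.4371  0.0468]
 [-0.15    0.3889  0.4375  0.0479]
 [-0.145   0.3896  0.4395  0.0494]
 [-0.14    0.3903  0.4399  0.05  ]
 [-0.135   0.3924  0.4402  0.0501]
 [-0.13    0.393   0.4407  0.0508]
 [-0.125   0.3938  0.4411  0.0516]
 [-0.12    0.3945  0.4428  0.0534]
 [-0.115   0.3951  0.4434  0.0546]
 [-0.11    0.3957  0.4437  0.0558]
 [-0.105   0.3964  0.4443  0.0565]
 [-0.1     0.3971  0.446   0.0573]
 [-0.095   0.3978  0.4465  0.0582]
 [-0.09    0.3986  0.4468  0.0592]
 [-0.085   0.3991  0.4485  0.0606]
 [-0.08    0.3998  0.449   0.0609]
 [-0.075   0.4005  0.4495  0.0607]
 [-0.07    0.4012  0.4504  0.0599]
 [-0.065   0.4028  0.4497  0.0441]
 [-0.06    0.4037  0.4163  0.0314]]
```

Emit:
apply_moves(
  commands=[
    [66, -0.06, -0.4, -0.4, -0.04],
    [66, -0.05, -0.58, -0.7, -0.04],
    [66, 0, 0, -0.8, 0],
    [66, 0, 0, -0.8, 0],
    [66, 0, 0, -0.8, 0],
    [66, 0, 0, -0.5, 0],
    [66, 0, 0, 0, 0],
    [66, 0, 0, 0, 0],
  ],
)

```text
clock: 40.12
position: [0.4132, -0.1637, 0.0605]
ee_rot: [2.383, 2.046, 0.001]
force: [1.0, 0.4, 0.5]
width: 0.66
gripper_force: 0.0
```

Emit:
apply_moves(
  commands=[
    [66, -0.02, 0, -0.3, 0],
    [66, 0, 0, -0.25, 0],
    [66, 0, 0, -0.1, 0],
    [66, 0, 0, 0, 0],
    [45, 0, 0, 0, 0],
    [45, 0, 0, 0, 0],
    [45, 0, 0, 0, 0],
    [45, 0, 0, 0.1, 0],
    [45, 0, 0, 0.2, 0],
    [45, 0, 0, 0.3, 0],
    [45, 0, 0, 0, 0],
  ],
  newtons=40,
)

```text
clock: 41.5
position: [0.4122, -0.1641, 0.058]
ee_rot: [2.383, 2.045, 0.002]
force: [0.7, 0.3, -1.9]
width: 0.519
gripper_force: 40.0
```

```bash
python3 tilt.py
```

```text
41.5 [ 0.4122 -0.1641  0.058 ] [ 0.72  0.32 -1.85] [-0.181  0.075  0.013] 0.5186341319896912 39.99396622180939
[[ 1.000e+01  3.220e+01  9.130e+02  2.340e+01]
 [ 2.000e+01  2.790e+01  6.220e+02  2.680e+01]
 [ 3.000e+01  2.960e+01  8.020e+02  2.540e+01]
 [ 4.000e+01  3.140e+01  8.780e+02  1.330e+01]
 [ 5.000e+01  3.310e+01  9.720e+02 -4.700e+00]
 [ 6.000e+01  3.490e+01  1.060e+03 -2.900e+00]
 [ 7.000e+01  3.660e+01  1.186e+03 -1.300e+00]
 [ 8.000e+01  3.840e+01  1.307e+03  5.000e-01]
 [ 9.000e+01  4.010e+01  1.444e+03  2.300e+00]
 [ 1.000e+02  3.740e+01  4.460e+02  3.700e+00]
 [ 1.100e+02 -3.900e+01  9.500e+01 -5.740e+01]
 [ 1.200e+02 -3.920e+01  5.350e+02 -5.800e+01]
 [ 1.300e+02 -3.950e+01  3.630e+02 -5.820e+01]
 [ 1.400e+02 -5.770e+01  1.000e+01 -5.890e+01]]
```

Emit:
apply_moves(
  commands=[
    [45, 0, 0, 0.4, 0.05],
    [45, 0, 0, 0.6, 0.06],
    [45, 0, 0, 0.7, 0.06],
    [45, 0.2, 0.1, 0.7, 0.06],
    [45, 0.4, 0.2, 0.4, 0.06],
    [45, 0.5, 0.28, 0.2, 0.06],
    [45, 0.5, 0.34, 0, 0.05],
    [45, 0.5, 0.34, 0, 0.044],
    [45, 0.5, 0.3, 0, 0],
    [45, 0.5, 0.24, 0, 0],
    [45, 0.4, 0.16, 0, 0],
    [45, 0.2, 0.08, 0, 0],
  ],
)

```text
clock: 43.05
position: [0.6339, -0.0405, 0.2354]
ee_rot: [-2.141, -2.298, 0.002]
force: [0.2, 0.2, -3.3]
width: 0.52
gripper_force: 40.0
```

Emit:
apply_moves(
  commands=[
    [45, 0, 0, 0, 0],
    [45, 0, 0, 0, 0],
    [45, 0, 0, 0, 0],
  ],
)

```text
clock: 43.42
position: [0.6326, -0.0421, 0.2371]
ee_rot: [-2.144, -2.296, -0.001]
force: [0.6, -0.1, -1.5]
width: 0.518
gripper_force: 40.0
```

```bash
cat > pre.py <<'E'
from h import *
S=np.array([.6158,.2203]);a=np.radians(4.0);ey=np.array([-np.sin(a),np.cos(a)]);ex=np.array([np.cos(a),np.sin(a)])
s=observe(); p=s["position"]; M=R.from_rotvec(s["ee_rot"]).as_matrix()
m=p[:2]+.0985*M[:2,0]-S; print(s["clock"],p.round(4),"mouth stand",(m@ex*1e3).round(1),(m@ey*1e3).round(1),"yaw",np.degrees(np.arctan2(M[1,1],M[0,1])).round(2))
r=cam("wrist"); W=cloud(*r[1:]); np.savez("pre.npz",img=r[0],W=W)
P=W.reshape(-1,3); d=P[:,:2]-S; X=d@ex*1e3; Y=d@ey*1e3; Z=P[:,2]*1e3
for y in (-145,-135,-125,-115,-105,-95):
    q=(abs(Y-y)<3)&(abs(X)<55)&(Z>130)&(Z<215)
    if q.sum()>5: print(y,q.sum(),X[q].min().round(1),X[q].max().round(1),Z[q].max().round(1))
q=(abs(Y+164)<6)&(abs(X)<20)&(Z>p[2]*1e3-20)
r=cam("top"); W=cloud(*r[1:]); P=W.reshape(-1,3); d=P[:,:2]-S; X=d@ex*1e3; Y=d@ey*1e3; Z=P[:,2]*1e3
print("top view board")
for y in range(-90,120,30):
    q=(abs(Y-y)<4)&(abs(X)<46)&(Z>97)&(Z<190)
    if q.sum()>3: print(y,X[q].min().round(1),X[q].max().round(1),np.percentile(Z[q],80).round(1))
E
python3 pre.py; python3 tilt.py
```

```text
43.425 [ 0.6326 -0.0421  0.2371] mouth stand -1.4 -164.5 yaw 3.92
-145 993 -43.5 44.8 201.0
-135 1409 -43.5 44.6 198.3
-125 693 -30.7 31.9 179.8
top view board
-90 -43.8 41.4 173.9
-60 -31.0 29.4 148.1
-30 -30.2 27.4 142.1
0 -29.9 27.1 133.9
30 -30.1 28.4 127.3
60 -31.1 30.0 118.7
90 -30.6 26.8 112.1
43.525 [ 0.6329 -0.0418  0.2371] [-0.   -0.17 -1.98] [-0.124  0.037 -0.036] 0.5192845414088318 39.993926882743835
[[ 1.000e+01  3.260e+01  8.930e+02  2.290e+01]
 [ 2.000e+01  2.770e+01  6.320e+02  2.670e+01]
 [ 3.000e+01  2.950e+01  8.010e+02  2.520e+01]
 [ 4.000e+01  3.120e+01  8.760e+02  1.310e+01]
 [ 5.000e+01  3.300e+01  9.680e+02 -4.800e+00]
 [ 6.000e+01  3.470e+01  1.058e+03 -3.100e+00]
 [ 7.000e+01  3.660e+01  1.185e+03 -1.400e+00]
 [ 8.000e+01  3.830e+01  1.306e+03  4.000e-01]
 [ 9.000e+01  4.000e+01  1.436e+03  2.200e+00]
 [ 1.000e+02  3.810e+01  4.610e+02  3.700e+00]
 [ 1.200e+02 -5.910e+01  3.230e+02        nan]
 [ 1.300e+02 -6.220e+01  3.490e+02        nan]
 [ 1.400e+02 -6.350e+01  9.500e+01        nan]]
```

Emit:
apply_moves(
  commands=[
    [45, 0.03, 0, -0.2, 0],
    [45, 0, 0, -0.3, 0],
    [45, 0, 0, -0.2, 0],
    [45, 0, 0, -0.05, 0],
    [45, 0, 0, 0, 0],
    [45, 0, 0, 0, 0],
  ],
)

```text
clock: 44.32
position: [0.6355, -0.0416, 0.1923]
ee_rot: [2.143, 2.297, 0.001]
force: [-0.1, -0.0, -1.0]
width: 0.522
gripper_force: 40.0
```

```bash
python3 tilt.py
```

```text
44.325 [ 0.6355 -0.0416  0.1923] [-0.14 -0.02 -0.97] [-0.17   0.092  0.001] 0.521550808483727 39.993987679481506
[[ 1.000e+01  3.220e+01  8.900e+02  2.290e+01]
 [ 2.000e+01  2.780e+01  6.310e+02  2.680e+01]
 [ 3.000e+01  2.940e+01  7.880e+02  2.530e+01]
 [ 4.000e+01  3.120e+01  8.870e+02  1.280e+01]
 [ 5.000e+01  3.300e+01  9.710e+02 -4.900e+00]
 [ 6.000e+01  3.470e+01  1.060e+03 -3.100e+00]
 [ 7.000e+01  3.650e+01  1.176e+03 -1.400e+00]
 [ 8.000e+01  3.820e+01  1.304e+03  4.000e-01]
 [ 9.000e+01  4.000e+01  1.441e+03  2.100e+00]
 [ 1.000e+02  3.720e+01  4.560e+02  3.600e+00]
 [ 1.100e+02 -1.280e+01  6.230e+02 -3.530e+01]
 [ 1.200e+02 -1.580e+01  7.400e+02 -3.720e+01]
 [ 1.300e+02 -3.140e+01  6.900e+01 -3.930e+01]]
```

Emit:
apply_moves(
  commands=[
    [45, 0, 0, -0.04, 0],
    [45, 0, 0, -0.02, 0],
    [45, 0, 0, 0, 0],
    [45, 0, 0, 0, 0],
  ],
)

```text
clock: 44.88
position: [0.6352, -0.0415, 0.1882]
ee_rot: [2.143, 2.297, 0.0]
force: [0.2, 0.6, -1.9]
width: 0.519
gripper_force: 40.0
```

```bash
python3 tilt.py | head -6
```

```text
44.875 [ 0.6352 -0.0415  0.1882] [ 0.19  0.62 -1.94] [-0.125  0.011  0.047] 0.5188233458827891 39.99396800994873
[[ 1.000e+01  3.250e+01  8.900e+02  2.290e+01]
 [ 2.000e+01  2.770e+01  6.220e+02  2.680e+01]
 [ 3.000e+01  2.950e+01  7.860e+02  2.520e+01]
 [ 4.000e+01  3.120e+01  8.840e+02  1.280e+01]
 [ 5.000e+01  3.290e+01  9.750e+02 -4.800e+00]
```

Close enough to contact; relax the grip and tilt slowly.

Emit:
apply_moves(
  commands=[
    [45, 0, 0, -0.03, 0],
    [45, 0, 0, 0, 0],
    [45, 0, 0, 0, 0],
    [45, 0, 0, 0, 0],
  ],
  newtons=3,
)

```text
clock: 45.42
position: [0.6351, -0.0415, 0.1864]
ee_rot: [2.143, 2.297, -0.0]
force: [0.1, -1.2, -0.8]
width: 0.522
gripper_force: 3.0
```

Emit:
apply_moves(
  commands=[
    [45, 0, 0, 0.02, 0],
    [45, 0, 0, 0.02, 0],
    [45, 0, 0, 0.02, 0],
    [45, 0, 0, 0.02, 0],
    [45, 0, 0, 0.02, 0],
    [45, 0, 0, 0.02, 0],
    [45, 0, 0, 0.02, 0],
    [45, 0, 0, 0.02, 0],
    [45, 0, 0, 0, 0],
  ],
)

```text
clock: 46.55
position: [0.6352, -0.0415, 0.1961]
ee_rot: [2.143, 2.297, 0.0]
force: [-0.1, 0.3, -0.7]
width: 0.519
gripper_force: 3.0
```

```bash
python3 tilt.py
```

```text
46.55 [ 0.6352 -0.0415  0.1961] [-0.1   0.33 -0.68] [-0.073  0.049  0.014] 0.5194851508533229 2.9998958855867386
[[  10.    32.   937.    19.6]
 [  20.    24.2  604.    23.1]
 [  30.    24.5  751.    21.4]
 [  40.    25.   818.     7.6]
 [  50.    25.4  860.   -11.7]
 [  60.    26.   920.   -11.3]
 [  70.    26.3 1002.   -10.8]
 [  80.    26.7 1045.   -10.4]
 [  90.    27.2 1120.   -10. ]
 [ 100.    27.1  569.    -9.6]
 [ 110.   -17.3  734.   -38.4]
 [ 120.   -19.8  730.   -41.1]
 [ 130.   -25.3  123.   -43.3]]
```

Emit:
apply_moves(
  commands=[
    [45, 0, 0.003, 0.018, 0],
    [45, 0, 0.004, 0.018, 0],
    [45, 0, 0.004, 0.018, 0],
    [45, 0, 0.005, 0.018, 0],
    [45, 0, 0.005, 0.018, 0],
    [45, 0, 0.006, 0.018, 0],
    [45, 0, 0.006, 0.018, 0],
    [45, 0, 0.007, 0.018, 0],
    [45, 0, 0.007, 0.018, 0],
    [45, 0, 0.008, 0.018, 0],
    [45, 0, 0.008, 0.018, 0],
    [45, 0, 0.009, 0.018, 0],
  ],
)

```text
clock: 48.1
position: [0.6351, -0.0372, 0.209]
ee_rot: [2.143, 2.297, 0.0]
force: [-1.0, -0.4, -1.9]
width: 0.521
gripper_force: 3.0
```

Emit:
apply_moves(
  commands=[
    [45, 0, 0.009, 0.02, 0],
    [45, 0, 0.009, 0.022, 0],
    [45, 0, 0.01, 0.022, 0],
    [45, 0, 0.01, 0.022, 0],
    [45, 0, 0.011, 0.025, 0],
    [45, 0, 0.012, 0.025, 0],
    [45, 0, 0.012, 0.025, 0],
    [45, 0, 0.013, 0.025, 0],
    [45, 0, 0.014, 0.025, 0],
    [45, 0, 0.015, 0.025, 0],
    [45, 0, 0.015, 0.025, 0],
    [45, 0, 0, 0, 0],
  ],
)

```text
clock: 49.6
position: [0.6352, -0.0293, 0.2247]
ee_rot: [2.143, 2.297, 0.0]
force: [-0.1, -0.6, -1.3]
width: 0.518
gripper_force: 3.0
```

```bash
python3 tilt.py
```

```text
49.6 [ 0.6352 -0.0293  0.2247] [-0.07 -0.56 -1.3 ] [-0.067  0.081  0.02 ] 0.5181604468092168 2.9998385533690453
[[ 1.000e+01  3.120e+01  1.111e+03 -1.930e+01]
 [ 2.000e+01  1.690e+01  6.890e+02 -2.230e+01]
 [ 3.000e+01  1.370e+01  6.910e+02 -2.540e+01]
 [ 4.000e+01  1.080e+01  6.800e+02 -2.840e+01]
 [ 5.000e+01  7.800e+00  6.900e+02 -3.130e+01]
 [ 6.000e+01  4.700e+00  6.840e+02 -3.440e+01]
 [ 7.000e+01  1.800e+00  6.860e+02 -3.730e+01]
 [ 8.000e+01 -1.100e+00  6.660e+02 -4.030e+01]
 [ 9.000e+01 -4.000e+00  6.490e+02 -6.350e+01]
 [ 1.000e+02 -7.200e+00  4.400e+02 -6.760e+01]
 [ 1.100e+02 -4.810e+01  4.790e+02 -6.920e+01]
 [ 1.200e+02 -5.060e+01  4.180e+02 -6.980e+01]
 [ 1.300e+02 -5.290e+01  4.070e+02        nan]
 [ 1.400e+02 -5.850e+01  3.800e+01        nan]]
```

Emit:
apply_moves(
  commands=[
    [45, 0, 0, 0, 0],
    [45, 0, 0, 0, 0],
    [45, 0, 0, 0, 0],
    [45, 0, 0, 0.3, 0],
    [45, 0, -0.2, 0.5, 0],
    [45, 0, -0.3, 0.5, 0],
    [45, -0.2, 0, 0, 0],
    [45, -0.4, 0, 0, -0.06],
  ],
  newtons=40,
)

```text
clock: 50.65
position: [0.5988, -0.0592, 0.3028]
ee_rot: [2.178, 2.264, 0.001]
force: [0.2, 0.1, -1.6]
width: 0.521
gripper_force: 40.0
```

Emit:
apply_moves(
  commands=[
    [45, -0.6, 0, 0, -0.06],
    [45, -0.6, -0.2, 0, -0.06],
    [45, -0.6, -0.3, -0.2, -0.06],
    [45, -0.6, -0.3, -0.5, -0.05],
    [45, -0.5, -0.3, -0.6, -0.05],
    [45, -0.33, -0.16, -0.7, 0],
    [45, 0, 0, -0.7, 0],
    [45, 0, 0, -0.6, 0],
    [45, 0, 0, 0, 0],
    [45, 0, 0, 0, 0],
  ],
)

```text
clock: 51.9
position: [0.4057, -0.1351, 0.1056]
ee_rot: [2.33, 2.106, 0.001]
force: [0.8, 0.8, -0.8]
width: 0.515
gripper_force: 40.0
```

```bash
python3 tilt.py
```

```text
51.9 [ 0.4057 -0.1351  0.1056] [ 0.77  0.82 -0.76] [-0.151  0.016 -0.014] 0.5147441590049237 39.99930202960968
[[ 1.000e+01  3.080e+01  1.118e+03 -1.930e+01]
 [ 2.000e+01  1.690e+01  6.890e+02 -2.230e+01]
 [ 3.000e+01  1.410e+01  6.870e+02 -2.530e+01]
 [ 4.000e+01  1.080e+01  6.890e+02 -2.830e+01]
 [ 5.000e+01  7.900e+00  6.850e+02 -3.140e+01]
 [ 6.000e+01  4.900e+00  6.900e+02 -3.430e+01]
 [ 7.000e+01  1.800e+00  6.750e+02 -3.730e+01]
 [ 8.000e+01 -1.000e+00  6.870e+02 -4.030e+01]
 [ 9.000e+01 -3.900e+00  5.230e+02 -4.230e+01]
 [ 1.000e+02 -6.100e+00  8.400e+01        nan]]
```

Emit:
apply_moves(
  commands=[
    [45, 0, 0, -0.4, 0],
    [45, 0, 0, -0.4, 0],
    [45, 0, -0.02, -0.15, 0],
    [45, 0, -0.02, -0.13, 0],
    [45, 0, -0.02, -0.13, 0],
    [45, 0, 0, -0.11, 0],
    [45, 0, 0, -0.1, 0],
    [45, 0, 0, 0, 0],
    [45, 0, 0, 0, 0],
  ],
  newtons=10,
)

```text
clock: 53.08
position: [0.4052, -0.1381, 0.0193]
ee_rot: [-2.329, -2.107, -0.0]
force: [-0.2, -0.9, -1.0]
width: 0.522
gripper_force: 10.0
```

```bash
python3 tilt.py
```

```text
53.075 [ 0.4052 -0.1381  0.0193] [-0.19 -0.94 -0.95] [-0.159  0.01  -0.017] 0.5217423449028853 9.999231398105621
[[ 1.000e+01  3.190e+01  9.750e+02 -9.300e+00]
 [ 2.000e+01  3.030e+01  7.690e+02 -7.600e+00]
 [ 3.000e+01  3.200e+01  8.430e+02 -5.800e+00]
 [ 4.000e+01  3.370e+01  9.150e+02 -4.000e+00]
 [ 5.000e+01  3.560e+01  1.012e+03 -2.300e+00]
 [ 6.000e+01  3.740e+01  1.113e+03 -5.000e-01]
 [ 7.000e+01  3.910e+01  1.231e+03  1.300e+00]
 [ 8.000e+01  4.090e+01  1.370e+03  3.000e+00]
 [ 9.000e+01  4.220e+01  1.360e+03  4.700e+00]
 [ 1.000e+02  1.930e+01  2.310e+02  6.000e+00]
 [ 1.100e+02 -1.840e+01  6.320e+02 -1.920e+01]
 [ 1.200e+02 -1.840e+01  6.160e+02 -1.920e+01]]
```

Emit:
apply_moves(
  commands=[
    [66, 0, 0, 0, 0],
    [66, 0, 0, 0, 0],
    [66, 0, 0, 0.3, 0],
    [66, 0, 0, 0.7, 0],
    [66, 0.1, 0.1, 0.9, 0],
    [66, 0.3, 0.5, 0.9, 0.1],
    [66, 0.4, 0.8, 0.9, 0.1],
    [66, 0.5, 0.8, 0.8, 0.1],
    [66, 0.5, 0.8, 0.5, 0.04],
    [66, 0.5, 0.8, 0.2, 0],
    [66, 0.5, 0.8, 0, 0],
    [66, 0.5, 0.8, 0, 0],
  ],
)

```text
clock: 54.62
position: [0.5937, 0.1691, 0.3119]
ee_rot: [-2.142, -2.298, -0.0]
force: [1.1, 0.4, 0.9]
width: 0.66
gripper_force: 0.0
```

Emit:
apply_moves(
  commands=[
    [66, 0.3, 0.7, 0, 0],
    [66, 0, 0.6, 0, 0],
    [66, 0, 0.5, 0, 0],
    [66, 0, 0, 0, 0],
    [66, 0, 0, 0, 0],
  ],
)

```text
clock: 55.25
position: [0.6111, 0.2742, 0.3117]
ee_rot: [2.144, 2.296, -0.001]
force: [-0.0, -0.3, -0.1]
width: 0.663
gripper_force: 0.0
```

```bash
python3 board.py 95 170 0 w12
```

```text
55.25 [0.6111 0.2742 0.3117] tcp stand -1.0 54.1 yaw 3.93 [-0.04 -0.3  -0.11]
-20 left -28.5 right 29.7 zL 139.4 zR 139.4 mid 123.0
-10 left -28.5 right 29.7 zL 137.0 zR 136.5 mid 121.0
0 left -28.4 right 29.6 zL 133.8 zR 134.2 mid 119.0
10 left -28.4 right 29.7 zL 131.3 zR 131.3 mid 115.0
20 left -28.4 right 29.7 zL 128.9 zR 128.7 mid 112.0
30 left -28.4 right 29.7 zL 126.4 zR 126.0 mid 
40 left -28.3 right 29.7 zL 123.7 zR 123.4 mid 
50 left -28.3 right 29.7 zL 120.8 zR 120.6 mid 
60 left -28.3 right 29.7 zL 118.2 zR 117.9 mid 
70 left -28.3 right 29.7 zL 115.3 zR 115.1 mid 
80 left -28.3 right 29.7 zL 113.0 zR 113.0 mid 
90 left -28.2 right 29.6 zL 110.2 zR 110.1 mid 
100 left -28.1 right 29.8 zL 107.5 zR 107.3 mid 
110 left -28.1 right 29.7 zL 104.9 zR 104.8 mid 
120 left -28.2 right 29.7 zL 102.4 zR 102.2 mid
```

View pics/w12.png

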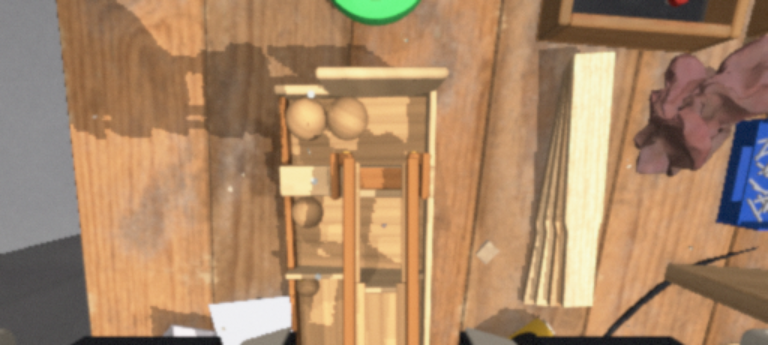

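Emit:
apply_moves(
  commands=[
    [66, -0.2, -0.5, 0, -0.06],
    [66, -0.3, -0.8, 0, -0.06],
    [66, -0.35, -0.8, 0, -0.06],
    [66, -0.35, -0.8, 0, -0.06],
    [66, -0.35, -0.8, 0, -0.06],
    [66, -0.35, -0.8, 0, -0.06],
    [66, -0.35, -0.8, 0, -0.05],
    [66, -0.35, -0.8, -0.1, -0.03],
    [66, -0.35, -0.8, -0.1, 0],
    [66, -0.3, -0.8, 0, 0],
    [66, -0.2, -0.6, 0, 0],
    [66, 0, 0, 0, 0],
  ],
)

```text
clock: 56.8
position: [0.4016, -0.2265, 0.3001]
ee_rot: [2.39, 2.038, 0.001]
force: [-0.1, -0.1, -0.3]
width: 0.661
gripper_force: 0.0
```

Emit:
apply_moves(
  commands=[
    [66, 0, 0, 0, 0],
    [66, 0, 0, 0, 0],
  ],
)

```text
clock: 57.05
position: [0.4043, -0.2219, 0.2998]
ee_rot: [-2.38, -2.049, -0.001]
force: [-0.1, 0.1, 0.6]
width: 0.658
gripper_force: 0.0
```

```bash
python3 rim.py .35 .455 -.33 -.165
```

```text
57.05 [ 0.4043 -0.2219  0.2998] yaw -8.55
[[-0.31    0.3855  0.4196  0.0419]
 [-0.305   0.3708  0.4202  0.0422]
 [-0.3     0.3715  0.4208  0.0437]
 [-0.295   0.3727  0.4214  0.0446]
 [-0.29    0.3735  0.4219  0.0462]
 [-0.285   0.3741  0.4225  0.0465]
 [-0.28    0.3751  0.4231  0.0463]
 [-0.275   0.3761  0.4239  0.0472]
 [-0.27    0.3768  0.4244  0.0478]
 [-0.265   0.3775  0.4263  0.0497]
 [-0.26    0.3785  0.4269  0.0502]
 [-0.255   0.3794  0.4276  0.0505]
 [-0.25    0.3801  0.4281  0.0516]
 [-0.245   0.3798  0.4289  0.0528]
 [-0.24    0.3804  0.4293  0.053 ]
 [-0.235   0.3814  0.43    0.0549]
 [-0.23    0.3824  0.4306  0.0556]
 [-0.225   0.383   0.4327  0.056 ]
 [-0.22    0.3839  0.4333  0.0579]
 [-0.215   0.3849  0.4337  0.0588]
 [-0.21    0.3856  0.4344  0.0599]
 [-0.205   0.3865  0.435   0.0606]
 [-0.2     0.3873  0.4356  0.0611]
 [-0.195   0.3882  0.4363  0.0593]
 [-0.19    0.389   0.4362  0.0529]
 [-0.185   0.3901  0.4153  0.036 ]]
```

Emit:
apply_moves(
  commands=[
    [66, -0.05, -0.5, -0.4, 0],
    [66, -0.05, -0.6, -0.7, 0],
    [66, 0, 0, -0.8, 0],
    [66, 0, 0, -0.8, 0],
    [66, 0, 0, -0.8, 0],
    [66, 0, 0, -0.5, 0],
    [66, 0, 0, 0, 0],
    [66, 0, 0, 0, 0],
  ],
)

```text
clock: 58.1
position: [0.3988, -0.289, 0.0608]
ee_rot: [2.381, 2.048, 0.0]
force: [0.1, 0.2, -0.3]
width: 0.664
gripper_force: 0.0
```

Emit:
apply_moves(
  commands=[
    [66, 0, 0, -0.3, 0],
    [66, 0, 0, -0.25, 0],
    [66, 0, 0, -0.1, 0],
    [66, 0, 0, 0, 0],
    [45, 0, 0, 0, 0],
    [45, 0, 0, 0, 0],
    [45, 0, 0, 0, 0],
    [45, 0, 0, 0.1, 0],
    [45, 0, 0, 0.2, 0],
    [45, 0, 0, 0.3, 0],
    [45, 0, 0, 0, 0],
  ],
  newtons=40,
)

```text
clock: 59.48
position: [0.399, -0.2894, 0.0585]
ee_rot: [2.38, 2.047, 0.002]
force: [0.0, -0.3, -1.9]
width: 0.52
gripper_force: 40.0
```

```bash
python3 tilt.py
```

```text
59.475 [ 0.399  -0.2894  0.0585] [ 0.03 -0.3  -1.9 ] [-0.198  0.015  0.024] 0.5202954435502398 39.99639451503754
[[ 1.000e+01  3.170e+01  1.010e+03  2.160e+01]
 [ 2.000e+01  2.760e+01  7.130e+02  1.360e+01]
 [ 3.000e+01  2.940e+01  7.100e+02  2.050e+01]
 [ 4.000e+01  3.110e+01  8.320e+02  2.150e+01]
 [ 5.000e+01  3.290e+01  9.460e+02  1.580e+01]
 [ 6.000e+01  3.460e+01  9.660e+02  1.810e+01]
 [ 7.000e+01  3.640e+01  1.169e+03 -6.000e-01]
 [ 8.000e+01  3.810e+01  1.302e+03  2.000e-01]
 [ 9.000e+01  3.980e+01  1.447e+03  2.000e+00]
 [ 1.000e+02  3.960e+01  5.790e+02  3.500e+00]
 [ 1.200e+02 -5.750e+01  3.970e+02 -5.840e+01]
 [ 1.300e+02 -4.570e+01  4.650e+02 -5.820e+01]
 [ 1.400e+02 -5.830e+01  1.000e+01 -5.880e+01]]
```

Emit:
apply_moves(
  commands=[
    [45, 0, 0, 0.4, 0.04],
    [45, 0, 0, 0.6, 0.05],
    [45, 0, 0.1, 0.7, 0.05],
    [45, 0.1, 0.2, 0.7, 0.05],
    [45, 0.2, 0.3, 0.4, 0.05],
    [45, 0.3, 0.4, 0.2, 0.05],
    [45, 0.4, 0.5, 0, 0.05],
    [45, 0.4, 0.5, 0, 0.05],
    [45, 0.4, 0.5, 0, 0.05],
    [45, 0.4, 0.5, 0, 0],
    [45, 0.4, 0.4, 0, 0],
    [45, 0.4, 0.3, 0, 0],
  ],
)

```text
clock: 61.02
position: [0.579, -0.0646, 0.2362]
ee_rot: [-2.14, -2.298, 0.001]
force: [0.6, -0.8, -2.1]
width: 0.521
gripper_force: 40.0
```

Emit:
apply_moves(
  commands=[
    [45, 0.4, 0.23, 0, 0],
    [45, 0.3, 0.12, 0, 0],
    [45, 0.2, 0.06, 0, 0],
    [45, 0.03, 0.02, 0, 0],
    [45, 0, 0, 0, 0],
    [45, 0, 0, 0, 0],
    [45, 0, 0, 0, 0],
  ],
)

```text
clock: 61.9
position: [0.6335, -0.0412, 0.2371]
ee_rot: [-2.144, -2.297, -0.001]
force: [-0.5, 1.0, -2.4]
width: 0.516
gripper_force: 40.0
```

```bash
python3 pre.py; python3 tilt.py
```

```text
61.9 [ 0.6335 -0.0412  0.2371] mouth stand -0.5 -163.6 yaw 3.95
-145 723 -44.1 44.2 201.1
-135 1409 -44.0 44.0 197.9
-125 773 -32.5 33.7 182.1
-115 40 -14.3 16.1 149.2
top view board
-90 -44.5 41.1 177.7
-60 -31.2 28.2 150.3
-30 -30.3 27.3 142.4
0 -30.9 27.9 135.0
30 -30.4 29.2 126.8
60 -30.8 30.7 118.4
90 -30.4 28.1 110.4
62.0 [ 0.6337 -0.0411  0.237 ] [-0.34  0.25 -2.21] [-0.155 -0.014  0.046] 0.5213845348389305 39.99614417552948
[[ 1.000e+01  3.200e+01  9.930e+02  2.150e+01]
 [ 2.000e+01  2.750e+01  7.070e+02  1.340e+01]
 [ 3.000e+01  2.940e+01  7.000e+02  2.040e+01]
 [ 4.000e+01  3.100e+01  8.330e+02  2.140e+01]
 [ 5.000e+01  3.280e+01  9.380e+02  1.560e+01]
 [ 6.000e+01  3.460e+01  9.590e+02  1.810e+01]
 [ 7.000e+01  3.630e+01  1.162e+03 -6.000e-01]
 [ 8.000e+01  3.810e+01  1.297e+03  2.000e-01]
 [ 9.000e+01  3.980e+01  1.438e+03  2.000e+00]
 [ 1.000e+02  3.950e+01  5.730e+02  3.500e+00]
 [ 1.200e+02 -6.030e+01  2.820e+02        nan]
 [ 1.300e+02 -6.300e+01  3.480e+02        nan]
 [ 1.400e+02 -6.500e+01  9.500e+01        nan]]
```

Emit:
apply_moves(
  commands=[
    [45, 0.01, 0, -0.2, 0],
    [45, 0, 0, -0.3, 0],
    [45, 0, 0, -0.2, 0],
    [45, 0, 0, -0.08, 0],
    [45, 0, 0, -0.05, 0],
    [45, 0, 0, 0, 0],
    [45, 0, 0, 0, 0],
  ],
)

```text
clock: 62.92
position: [0.6347, -0.0411, 0.1875]
ee_rot: [2.143, 2.297, 0.001]
force: [0.1, 0.1, -1.5]
width: 0.523
gripper_force: 40.0
```

Emit:
apply_moves(
  commands=[
    [45, 0, 0, -0.01, 0],
    [45, 0, 0, 0, 0],
    [45, 0, 0, 0, 0],
    [45, 0, 0, 0, 0],
  ],
  newtons=3,
)

```text
clock: 63.42
position: [0.6346, -0.0411, 0.1866]
ee_rot: [2.143, 2.297, 0.0]
force: [1.2, -0.7, -0.8]
width: 0.521
gripper_force: 3.0
```

```bash
python3 tilt.py
```

```text
63.425 [ 0.6346 -0.0411  0.1866] [ 1.19 -0.68 -0.79] [-0.245 -0.13  -0.019] 0.5214588604257677 3.0002840235829353
[[ 1.000e+01  3.160e+01  9.990e+02  2.130e+01]
 [ 2.000e+01  2.700e+01  7.060e+02  1.320e+01]
 [ 3.000e+01  2.870e+01  6.920e+02  1.970e+01]
 [ 4.000e+01  3.030e+01  8.180e+02  2.070e+01]
 [ 5.000e+01  3.190e+01  9.310e+02  1.490e+01]
 [ 6.000e+01  3.370e+01  9.550e+02  1.720e+01]
 [ 7.000e+01  3.520e+01  1.143e+03 -1.600e+00]
 [ 8.000e+01  3.680e+01  1.276e+03 -9.000e-01]
 [ 9.000e+01  3.850e+01  1.410e+03  8.000e-01]
 [ 1.000e+02  3.850e+01  5.810e+02  2.200e+00]
 [ 1.100e+02 -8.000e+00  7.150e+02 -2.970e+01]
 [ 1.200e+02 -1.090e+01  6.810e+02 -3.180e+01]
 [ 1.300e+02 -2.880e+01  3.900e+01 -3.370e+01]]
```

Emit:
apply_moves(
  commands=[
    [45, 0, 0, 0.02, 0],
    [45, 0, 0, 0.02, 0],
    [45, 0, 0, 0.02, 0],
    [45, 0, 0, 0.02, 0],
    [45, 0, 0, 0.02, 0],
    [45, 0, 0, 0.02, 0],
    [45, 0, 0, 0.02, 0],
    [45, 0, 0, 0.015, 0],
    [45, 0, 0.003, 0.015, 0],
    [45, 0, 0.003, 0.015, 0],
    [45, 0, 0.003, 0.015, 0],
    [45, 0, 0.004, 0.015, 0],
  ],
)

```text
clock: 64.97
position: [0.6345, -0.0402, 0.1994]
ee_rot: [2.143, 2.297, 0.0]
force: [0.4, 0.8, -2.6]
width: 0.52
gripper_force: 3.0
```

Emit:
apply_moves(
  commands=[
    [45, 0, 0.004, 0.015, 0],
    [45, 0, 0.004, 0.015, 0],
    [45, 0, 0.004, 0.015, 0],
    [45, 0, 0.005, 0.015, 0],
    [45, 0, 0.005, 0.015, 0],
    [45, 0, 0.005, 0.015, 0],
    [45, 0, 0.005, 0.015, 0],
    [45, 0, 0.006, 0.015, 0],
    [45, 0, 0.006, 0.015, 0],
    [45, 0, 0.006, 0.018, 0],
    [45, 0, 0.007, 0.018, 0],
    [45, 0, 0.008, 0.018, 0],
  ],
)

```text
clock: 66.47
position: [0.6345, -0.0363, 0.2108]
ee_rot: [2.143, 2.297, 0.0]
force: [0.2, 0.3, -2.9]
width: 0.52
gripper_force: 3.0
```

Emit:
apply_moves(
  commands=[
    [45, 0, 0.009, 0.022, 0],
    [45, 0, 0.009, 0.022, 0],
    [45, 0, 0.01, 0.022, 0],
    [45, 0, 0.01, 0.022, 0],
    [45, 0, 0.011, 0.022, 0],
    [45, 0, 0.012, 0.025, 0],
    [45, 0, 0.012, 0.025, 0],
    [45, 0, 0.013, 0.025, 0],
    [45, 0, 0.014, 0.025, 0],
    [45, 0, 0.015, 0.025, 0],
    [45, 0, 0.015, 0.025, 0],
    [45, 0, 0, 0, 0],
  ],
)

```text
clock: 67.97
position: [0.6344, -0.0284, 0.2264]
ee_rot: [-2.143, -2.297, -0.0]
force: [-1.0, -0.5, -1.5]
width: 0.521
gripper_force: 3.0
```

```bash
python3 tilt.py
```

```text
67.975 [ 0.6344 -0.0284  0.2264] [-1.04 -0.45 -1.48] [-0.055  0.189  0.033] 0.5206048510006528 2.9999716579914093
[[ 1.000e+01  3.110e+01  1.125e+03 -2.060e+01]
 [ 2.000e+01  1.570e+01  6.770e+02 -2.380e+01]
 [ 3.000e+01  1.230e+01  6.780e+02 -2.710e+01]
 [ 4.000e+01  9.100e+00  6.770e+02 -3.040e+01]
 [ 5.000e+01  5.900e+00  6.750e+02 -3.370e+01]
 [ 6.000e+01  2.700e+00  6.590e+02 -3.680e+01]
 [ 7.000e+01 -7.000e-01  6.540e+02 -4.020e+01]
 [ 8.000e+01 -3.900e+00  6.480e+02 -4.350e+01]
 [ 9.000e+01 -7.200e+00  6.620e+02 -6.650e+01]
 [ 1.000e+02 -1.030e+01  4.640e+02 -6.900e+01]
 [ 1.100e+02 -5.090e+01  4.430e+02 -6.970e+01]
 [ 1.200e+02 -5.340e+01  4.260e+02        nan]
 [ 1.300e+02 -5.600e+01  4.060e+02        nan]
 [ 1.400e+02 -5.940e+01  6.200e+01        nan]]
```

Emit:
apply_moves(
  commands=[
    [45, 0, 0, 0, 0],
    [45, 0, 0, 0, 0],
    [45, 0, 0, 0, 0],
    [45, 0, 0, 0.3, 0],
    [45, 0, -0.2, 0.5, 0],
    [45, 0, -0.3, 0.5, 0],
    [45, -0.2, 0, 0, 0],
    [45, -0.4, 0, 0, -0.06],
  ],
  newtons=40,
)

```text
clock: 69.03
position: [0.5981, -0.0583, 0.3043]
ee_rot: [2.178, 2.264, 0.0]
force: [-0.6, -0.2, -2.2]
width: 0.517
gripper_force: 40.0
```

Emit:
apply_moves(
  commands=[
    [45, -0.6, -0.3, 0, -0.06],
    [45, -0.6, -0.6, 0, -0.06],
    [45, -0.6, -0.7, -0.2, -0.06],
    [45, -0.6, -0.7, -0.5, -0.05],
    [45, -0.5, -0.7, -0.6, -0.05],
    [45, -0.44, -0.6, -0.6, 0],
    [45, 0, -0.24, -0.7, 0],
    [45, 0, 0, -0.7, 0],
    [45, 0, 0, 0, 0],
    [45, 0, 0, 0, 0],
    [45, 0, 0, 0, 0],
  ],
)

```text
clock: 70.4
position: [0.3996, -0.2885, 0.1083]
ee_rot: [2.328, 2.106, 0.002]
force: [-0.1, 0.6, -1.9]
width: 0.522
gripper_force: 40.0
```

```bash
python3 tilt.py | tail -4; python3 pre.py | sed -n '/top/,$p'
```

```text
[ 8.000e+01 -4.000e+00  6.600e+02 -4.350e+01]
 [ 9.000e+01 -7.100e+00  5.170e+02 -4.570e+01]
 [ 1.000e+02 -9.500e+00  1.070e+02        nan]
 [ 1.300e+02 -6.590e+01  7.600e+01 -6.690e+01]]
top view board
-90 -43.6 42.0 175.5
-60 -31.8 30.1 146.9
-30 -29.4 29.7 140.3
0 -30.5 27.6 134.3
30 -30.8 28.8 125.8
60 -30.5 28.6 118.3
90 -30.2 27.0 111.0
```

Emit:
apply_moves(
  commands=[
    [45, 0, 0, -0.4, 0],
    [45, 0, 0, -0.4, 0],
    [45, 0, -0.02, -0.17, 0],
    [45, 0, -0.02, -0.15, 0],
    [45, 0, -0.02, -0.14, 0],
    [45, 0, 0, -0.12, 0],
    [45, 0, 0, -0.1, 0],
    [45, 0, 0, 0, 0],
    [45, 0, 0, 0, 0],
  ],
  newtons=10,
)

```text
clock: 71.68
position: [0.3986, -0.2915, 0.0179]
ee_rot: [-2.33, -2.107, -0.001]
force: [0.4, -0.3, 0.1]
width: 0.523
gripper_force: 10.0
```

```bash
python3 tilt.py
```

```text
71.675 [ 0.3986 -0.2915  0.0179] [ 0.43 -0.33  0.15] [-0.332 -0.115 -0.03 ] 0.5228159661122459 9.999362826347351
[[ 1.000e+01  3.190e+01  9.490e+02 -8.000e+00]
 [ 2.000e+01  3.150e+01  7.890e+02 -6.300e+00]
 [ 3.000e+01  3.330e+01  8.550e+02 -4.500e+00]
 [ 4.000e+01  3.500e+01  9.380e+02 -2.700e+00]
 [ 5.000e+01  3.680e+01  1.041e+03 -1.000e+00]
 [ 6.000e+01  3.860e+01  1.139e+03  8.000e-01]
 [ 7.000e+01  4.040e+01  1.263e+03  2.600e+00]
 [ 8.000e+01  4.220e+01  1.407e+03  4.300e+00]
 [ 9.000e+01  4.360e+01  1.433e+03  6.100e+00]
 [ 1.000e+02  2.600e+01  2.540e+02  7.400e+00]
 [ 1.100e+02 -1.700e+01  6.080e+02 -1.780e+01]
 [ 1.200e+02 -1.700e+01  5.620e+02 -1.780e+01]]
```

Flat. Release, rise and inspect the lanes.

Emit:
apply_moves(
  commands=[
    [66, 0, 0, 0, 0],
    [66, 0, 0, 0, 0],
    [66, 0, 0, 0.3, 0],
    [66, 0, 0, 0.7, 0],
    [66, 0.1, 0.2, 0.9, 0],
    [66, 0.3, 0.6, 0.9, 0.1],
    [66, 0.4, 0.9, 0.9, 0.1],
    [66, 0.4, 0.9, 0.8, 0.1],
    [66, 0.4, 0.9, 0.5, 0.04],
    [66, 0.4, 0.9, 0.2, 0],
    [66, 0.4, 0.9, 0, 0],
    [66, 0.4, 0.9, 0, 0],
  ],
)

```text
clock: 73.22
position: [0.5546, 0.055, 0.3041]
ee_rot: [-2.142, -2.297, -0.001]
force: [-0.3, -0.5, 0.5]
width: 0.665
gripper_force: 0.0
```

Emit:
apply_moves(
  commands=[
    [66, 0.4, 0.9, 0, 0],
    [66, 0.3, 0.8, 0, 0],
    [66, 0.1, 0.7, 0, 0],
    [66, 0, 0.5, 0, 0],
    [66, 0, 0, 0, 0],
    [66, 0, 0, 0, 0],
  ],
)

```text
clock: 73.97
position: [0.6021, 0.2257, 0.3038]
ee_rot: [2.144, 2.296, -0.001]
force: [-0.8, -0.8, 0.2]
width: 0.658
gripper_force: 0.0
```

```bash
python3 board.py 95 170
python3 - <<'E'
from h import *
a=np.load("board.npz")["img"][:230]; a=cv2.resize(a,(560,252),interpolation=cv2.INTER_AREA) if 0 else a
t=cam("top"); np.savez("t13.npz",img=t[0],W=cloud(*t[1:]))
b=t[0][160:275,130:390]
c=np.zeros((600,780,3),np.uint8); A=cv2.resize(a[:, 130:390],None,fx=1.5*.87,fy=1.5*.87); B=cv2.resize(b,None,fx=2.6,fy=2.6)
c[:A.shape[0],:A.shape[1]]=A; c[300:300+B.shape[0],:B.shape[1]]=B; save("f13",c)
rects(np.load("t13.npz")["W"],(.022,.075),(.35,.45),(-.33,.18),100)
E
```

```text
73.975 [0.6021 0.2257 0.3038] tcp stand -13.2 6.4 yaw 3.92 [-0.78 -0.76  0.18]
-20 left -29.1 right 30.3 zL 139.6 zR 139.2 mid 124.0
-10 left -29.1 right 30.2 zL 136.7 zR 136.7 mid 122.0
0 left -29.1 right 30.3 zL 133.9 zR 133.6 mid 119.0
10 left -29.1 right 30.2 zL 131.2 zR 131.4 mid 116.0
20 left -29.1 right 30.3 zL 128.9 zR 128.6 mid 113.0
30 left -29.1 right 30.3 zL 125.8 zR 126.1 mid 
40 left -29.0 right 30.3 zL 123.5 zR 123.6 mid 
50 left -29.0 right 30.2 zL 120.6 zR 121.1 mid 
60 left -28.9 right 30.2 zL 117.9 zR 117.9 mid 
70 left -28.9 right 30.1 zL 115.3 zR 115.5 mid 
80 left -29.0 right 30.2 zL 112.8 zR 112.7 mid 
90 left -28.9 right 30.2 zL 110.0 zR 110.0 mid 
100 left -28.9 right 30.2 zL 107.6 zR 107.6 mid 
110 left -28.8 right 30.3 zL 104.7 zR 104.9 mid 
120 left -28.9 right 30.2 zL 101.8 zR 102.2 mid 
192 [418.   98.3] [124.5  48.9] 84.2 [0.389 0.036 0.022] [0.448 0.16  0.065] medz 0.0378
204 [407.9 -99.5] [124.5  48.8] 84.3 [ 0.38  -0.161  0.022] [ 0.437 -0.038  0.064] medz 0.0367
211 [ 401.6 -252.4] [125.2  49.2] 84.7 [ 0.374 -0.316  0.022] [ 0.43  -0.189  0.063] medz 0.0388
```

View pics/f13.png

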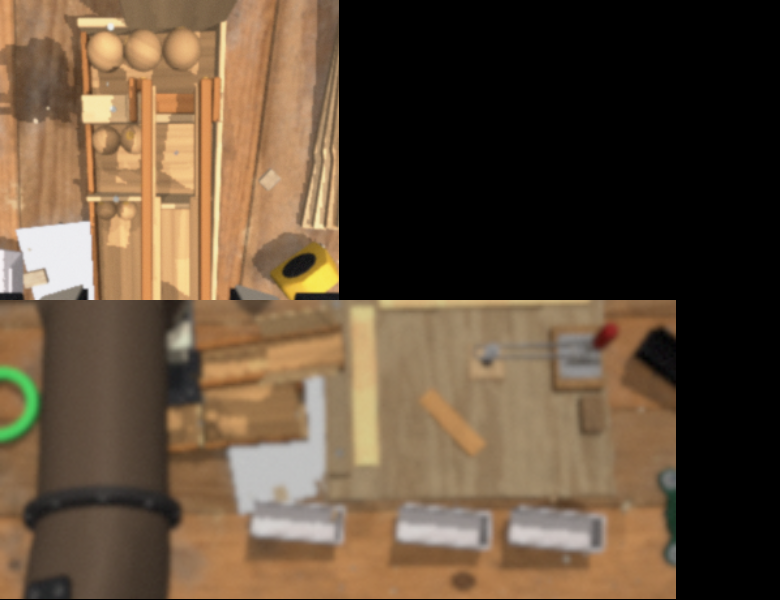

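```bash
python3 -c "from cell import arm; print(arm.sign_off())"
```

```text
the job is handed in; nothing more can be done
None
```

The job is done and handed in: the board leans in place, all 7 knobs (3 large, 2 middle, 2 small) lie in their lanes, and the three scoops stand empty and upright. The board had to be re-seated once: it was found shifted off the foot rest, apparently before the first pour, and a large knob stopped on it until then.

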